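# Pack and seal the source chest

## Robot

A 6-joint arm with a two-finger parallel gripper is mounted at the origin on the work surface. World frame = base frame: x ahead of the robot, y to its left, z up, the work surface at z = 0. Lengths are in m, angles in rad, forces in N, time in s.
With the tool pointing down it reaches from about 0.375 to 0.975 m from the base axis. Payload 3.8 kg.
Tool frame: the origin (TCP) lies at the very end of the fingers, on their centre line; the grasp point (between the pads) lies r.grip_depth behind it (r.grip_depth is the distance from the TCP to the grasp point, in m); z points along the fingers, y is the line along which they close (so a half turn about z gives the same grasp; the last joint's range is limited). The gripper opens to 88 mm and grips with 3 to 60 N. Pads are 18 mm wide; open, the fingers measure 123 mm over their backs; the gripper's body (75 mm by 187 mm) begins 45 mm behind the grasp point.
Start: joints at [1.221, 0.264, 1.604, -0, 1.274, -0.037], TCP at [0.208, 0.642, 0.239] pointing down, gripper open.
Joint ranges: [-2.63, 2.63], [-0.94, 2.18], [0.31, 2.57], [-1.31, 4.45], [0, 2.66], [-2.55, 2.55]. Speed limits (rad/s): [2.57, 2.57, 3.14, 3.14, 3.14, 3.14].

## Interface

Orientations are given as a rotation vector (axis times angle).
In Python, from rig import r gives the robot as it stands. The module is installed in compiled form; this text tells all that it offers.
- The arm moves only by the shell command python3 -m inch 'ROWS'. ROWS is JSON, a list of rows, each an object of numbers: "gripper": the closure, from -1 (fully open) to 1 (shut); "dx", "dy", "dz": the shift along the tool's x, y, z scaled (see below); "turn": the turn about the tool's z scaled (see below). A call has 1 to 5 rows; each row shifts and turns the commanded pose from where the row before left it, along the tool's axes as they then stand; what a row does not reach is not made up. The controller multiplies each number of a shift by 0.04 m and each number of a turn by 0.12 rad. A row lasts 1/12 s, in which the tool goes at most 41.7 mm and 7.16 degrees, less where a joint would pass 70% of its speed; a pose out of reach is approached as far as the arm can. A call with a number of a shift or a turn outside -1 to 1 is refused whole. A call with a gripper value outside its range is refused whole. The fingers move at their own pace and stop on an object; the grip force is fixed at half the most. Time passes only in rows, so rows that do not move let the fingers close. It gives the time, the measured TCP pose, the force, the opening and the grip force at its end, in the units of the state.
- r.get_obs(): the state, without advancing time (a new reading comes with each control period).
- r.grab_frame(name): name is "scene" or "side" or "wrist"; returns a dict with "img" (400x640x3 uint8, blue, green, red), "mtx" (3x3 intrinsics, pixels), "D" ([k1, k2, p1, p2, k3] as OpenCV has them; the pictures are not rectified), "pose" (4x4, takes a point from camera to world coordinates); the wrist camera has in their place "mount" (4x4, takes a point from camera to tool coordinates, whose origin is the TCP and whose axes are the flange's). Camera axes: x right, y up, looking along -z (the intrinsics and any distortion apply to the point x, -y, -z); pixel columns grow to the right and rows downward; lengths in m; the calibration is good to about 2 mm. A picture is of the moment at which its call begins: read the wrist's pose just before it. There is no depth.
- r.close_job(): hands the job in; it is judged then, once.
The state is a dict: "clock": time; "joint_pos": joint angles; "joint_vel": joint speeds; "joint_efforts": joint torques, N m; "position": TCP position; "ee_rot": TCP orientation; "contact_force": force on the tool from outside, world axes, zero at the start; "wrist_torque": the same for the moment, N m; "width": opening from 0.0 (shut) to 1.0 (fully open); "finger_force": force on a finger pad.
Only numpy, scipy, OpenCV 4.12 (cv2) and the standard library are available. Lean on these libraries where they do the work, as an engineer would, in place of code of your own. Each camera call takes 0.05 s, during which the arm holds its last target. There are 200 camera calls.

## Task

Stand every lead source pot from the shelf upright on the floor of the transit chest and shut its cover. Then tighten the four wing screws evenly in cross order: a first round that takes each one about half-way, going from a screw to the one diagonally opposite before doing the other two, and then a second round in the same crosswise way that takes each one clockwise fully home to its stop. Last, swing the hasp over so that it lies flat on the cover with the staple through its slot, and leave everything else on the shelf where it is.

Things in the scene. Friction and masses are not known exactly. Their poses are not given: they have to be found in the camera images.
- chest: Grey cast-metal transit chest, fixed: 180 mm (its x) by 250 mm (its y), 90 mm high, walls 7 mm, with a 3 mm black rubber gasket on the rim. Origin at the centre of its underside on the shelf, z up; its -x side, with the hasp, faces the robot within 0.2 rad.
- chest_floor (a point): Centre of the chest's inner floor, 8 mm above the shelf; axes as the chest's. A black partition 4 mm thick, rising 34 mm from the floor along both axes, makes four compartments of 81 (x) by 116 (y) mm, centred at x = +-42, y = +-60 mm. A 20 x 20 mm square pillar as high as the chest fills each outer corner. The inside is 85 mm high under the shut cover.
- cover (a joint): The chest's hinged cover, a 184 x 254 x 7 mm metal plate, 0.6 kg with its screws: 0 = shut flat on the gasket; grows as it opens upward and away from the robot; 1.57 = upright, at most 1.9. Its stiff hinge (0.6 N m) lets it stay where it is left. Shut, its top face lies 100 mm above the shelf.
- cover_hinge (a point): Middle of the cover's hinge line: 90 mm to the chest's +x from the chest's centre, 93 mm above the shelf, level with the cover's underside. Its axes turn with the cover: -x runs from the hinge to the free edge 182 mm away, z out of the outer face. A steel staple loop, 24 mm wide (y) and 15 mm high, stands on the outer face 156 mm from the hinge line.
- hasp (a joint): Slotted steel strap 72 mm long, 36 wide, 4 thick, hinged on a pin 97 mm to the chest's -x from its centre, 102.5 mm above the shelf: 0 = shut, flat on the shut cover, the staple (31 mm from the pin) standing through its slot; 1.57 = upright; above that it leans towards the robot, at most 2.6. Light friction (0.05 N m): it stays where it is left.
- hasp_tip (a point): Middle of the free end of the hasp strap, 72 mm from its pin.
- screw_nl (a joint): Turn of the near left (robot's side, +y side) wing screw of the cover: 0 = slack, grows clockwise as seen looking down on the shut cover, 2.1 = fully home at its stop, so 1.05 = half-way. It stays where it is left (friction 0.07 N m). At 0 its wings point along the chest's x, at 1.57 along its y.
- wing_nl (a point): Middle of the wings of the near left (robot's side, +y side) screw, on its axis, at x = -73 mm, y = +108 mm of the chest when the cover is shut. Steel wings, 38 mm across, 8 mm thick, 20 mm high (9 to 29 mm over the cover's face, this point half-way up), on a hub 18 mm across; this point's x axis runs along the wings.
- screw_nr (a joint): Turn of the near right wing screw of the cover: 0 = slack, grows clockwise as seen looking down on the shut cover, 2.1 = fully home at its stop, so 1.05 = half-way. It stays where it is left (friction 0.07 N m). At 0 its wings point along the chest's x, at 1.57 along its y.
- wing_nr (a point): Middle of the wings of the near right screw, on its axis, at x = -73 mm, y = -108 mm of the chest when the cover is shut. Steel wings, 38 mm across, 8 mm thick, 20 mm high (9 to 29 mm over the cover's face, this point half-way up), on a hub 18 mm across; this point's x axis runs along the wings.
- screw_fl (a joint): Turn of the far left wing screw of the cover: 0 = slack, grows clockwise as seen looking down on the shut cover, 2.1 = fully home at its stop, so 1.05 = half-way. It stays where it is left (friction 0.07 N m). At 0 its wings point along the chest's x, at 1.57 along its y.
- wing_fl (a point): Middle of the wings of the far left screw, on its axis, at x = +73 mm, y = +108 mm of the chest when the cover is shut. Steel wings, 38 mm across, 8 mm thick, 20 mm high (9 to 29 mm over the cover's face, this point half-way up), on a hub 18 mm across; this point's x axis runs along the wings.
- screw_fr (a joint): Turn of the far right wing screw of the cover: 0 = slack, grows clockwise as seen looking down on the shut cover, 2.1 = fully home at its stop, so 1.05 = half-way. It stays where it is left (friction 0.07 N m). At 0 its wings point along the chest's x, at 1.57 along its y.
- wing_fr (a point): Middle of the wings of the far right screw, on its axis, at x = +73 mm, y = -108 mm of the chest when the cover is shut. Steel wings, 38 mm across, 8 mm thick, 20 mm high (9 to 29 mm over the cover's face, this point half-way up), on a hub 18 mm across; this point's x axis runs along the wings.
- pot1_mid (a point): Middle, half-way up, of a dull grey lead source pot: a round body 49 mm across and 42 mm high with a round grip 20 mm across and 24 mm high on top, 66 mm in all, about 0.45 kg; z along its axis, up. It stands on the shelf to the robot's left. There are two to four such pots; None for one that is absent.
- pot2_mid (a point): Middle, half-way up, of a dull grey lead source pot: a round body 49 mm across and 42 mm high with a round grip 20 mm across and 24 mm high on top, 66 mm in all, about 0.45 kg; z along its axis, up. It stands on the shelf to the robot's left. There are two to four such pots; None for one that is absent.
- pot3_mid (a point): Middle, half-way up, of a dull grey lead source pot: a round body 49 mm across and 42 mm high with a round grip 20 mm across and 24 mm high on top, 66 mm in all, about 0.45 kg; z along its axis, up. It stands on the shelf to the robot's left. There are two to four such pots; None for one that is absent.
- pot4_mid (a point): Middle, half-way up, of a dull grey lead source pot: a round body 49 mm across and 42 mm high with a round grip 20 mm across and 24 mm high on top, 66 mm in all, about 0.45 kg; z along its axis, up. It stands on the shelf to the robot's left. There are two to four such pots; None for one that is absent.
- weight: Bystander: brass calibration weight, 32 mm across, 48 mm high with a small knob; among the pots. Origin under its centre.
- phantom: Bystander: clear flat line-pair phantom, 70 x 45 x 6 mm, lying among the pots. Origin under its centre.
- shield: Bystander: semicircular lead shield, an upright half ring of radius 60 mm, 80 mm high, beyond the pots. Origin on the shelf at the centre of its curve.
- rod: Bystander: steel pointer rod, 270 mm long, up to 18 mm thick, lying beyond the chest. Origin under its middle.
- wedge: Bystander: aluminium step wedge, 84 x 40 mm, rising to 36 mm, lying at the robot's right. Origin under its centre.
- arrow: Bystander: blue acrylic arrow marker, 40 mm long, 4 mm thick, on the anvil of a fixed cast-aluminium hand press (about 340 mm high) to the right of the chest. Origin under its middle.
There are look-alikes about, which are no part of the job. Leave any green look-alike of the part that bears pot1_mid alone. Leave any red look-alike of the part that bears pot3_mid alone.

How it is judged:
On the way, in this order (a step that is already met when the one before it is completed fails the run):
1. every lead pot stands upright on the chest's floor (x of pot1_mid in the frame of chest between -0.066 and 0.066 m and y of pot1_mid in the frame of chest between -0.101 and 0.101 m and z of pot1_mid in the frame of chest between 0.033 and 0.049 m and angle between each of pot1_mid, pot2_mid, pot3_mid, pot4_mid's own z axis and vertical below 0.15 rad and x of pot2_mid in the frame of chest between -0.066 and 0.066 m and y of pot2_mid in the frame of chest between -0.101 and 0.101 m and z of pot2_mid in the frame of chest between 0.033 and 0.049 m and x of pot3_mid in the frame of chest between -0.066 and 0.066 m and y of pot3_mid in the frame of chest between -0.101 and 0.101 m and z of pot3_mid in the frame of chest between 0.033 and 0.049 m and x of pot4_mid in the frame of chest between -0.066 and 0.066 m and y of pot4_mid in the frame of chest between -0.101 and 0.101 m and z of pot4_mid in the frame of chest between 0.033 and 0.049 m), for 0.2 s.
2. the cover is shut on its gasket (value of joint cover below 0.03 rad), for 0.2 s.
3. first round: two diagonally opposite screws are about half-way in while the other two are still slack (((value of joint each of screw_nl, screw_fr above 0.7 rad and value of joint each of screw_nr, screw_fl below 0.5 rad) or (value of joint each of screw_nr, screw_fl above 0.7 rad and value of joint each of screw_nl, screw_fr below 0.5 rad))), for 0.1 s.
4. all four screws are about half-way in, none of them home yet (value of joint screw_nl between 0.7 and 1.7 rad and value of joint screw_nr between 0.7 and 1.7 rad and value of joint screw_fl between 0.7 and 1.7 rad and value of joint screw_fr between 0.7 and 1.7 rad), for 0.1 s.
5. second round: two diagonally opposite screws are fully home while the other two are still about half-way (((value of joint each of screw_nl, screw_fr above 1.95 rad and value of joint each of screw_nr, screw_fl below 1.7 rad) or (value of joint each of screw_nr, screw_fl above 1.95 rad and value of joint each of screw_nl, screw_fr below 1.7 rad))), for 0.1 s.
6. all four screws are fully home (value of joint each of screw_nl, screw_nr, screw_fl, screw_fr above 1.95 rad), for 0.1 s.
7. the hasp lies flat over the staple (value of joint hasp below 0.08 rad), for 0.2 s.
At the end, for the whole second after the job is handed in: Every pot that is present stands upright (within 0.15 rad) on the floor of the chest, the cover is shut (within 0.03 rad), all four wing screws are home (within 0.15 rad of the stop at 2.1) and the hasp lies flat (within 0.08 rad) (all of step 1 and all of step 6 and value of joint cover below 0.03 rad and value of joint hasp below 0.08 rad); the robot touches nothing.
It fails at once if one wing screw is driven nearly home while another is still slack ((value of joint screw_nl above 1.7 rad and value of joint screw_nr below 0.6 rad) or (value of joint screw_nl above 1.7 rad and value of joint screw_fl below 0.6 rad) or (value of joint screw_nl above 1.7 rad and value of joint screw_fr below 0.6 rad) or (value of joint screw_nr above 1.7 rad and value of joint screw_nl below 0.6 rad) or (value of joint screw_nr above 1.7 rad and value of joint screw_fl below 0.6 rad) or (value of joint screw_nr above 1.7 rad and value of joint screw_fr below 0.6 rad) or (value of joint screw_fl above 1.7 rad and value of joint screw_nl below 0.6 rad) or (value of joint screw_fl above 1.7 rad and value of joint screw_nr below 0.6 rad) or (value of joint screw_fl above 1.7 rad and value of joint screw_fr below 0.6 rad) or (value of joint screw_fr above 1.7 rad and value of joint screw_nl below 0.6 rad) or (value of joint screw_fr above 1.7 rad and value of joint screw_nr below 0.6 rad) or (value of joint screw_fr above 1.7 rad and value of joint screw_fl below 0.6 rad)).
It fails at once if a wing screw is screwed in while the cover is open (value of joint cover above 0.1 rad and value of joint any of screw_nl, screw_nr, screw_fl, screw_fr above 0.5 rad).
It fails at once if a bystander is shoved more than 4 cm from its place (distance of any of weight, phantom, shield, rod, wedge, arrow from where it was at the start of the episode above 0.04 m).
Of pot1, pot2, pot3, pot4 only 2 to 4 are there at a start; the rules pass over those that are not, and their reading is None.
At some moment in a run one of pot1, pot2, pot3, pot4 may be knocked a few centimetres aside while the robot is not near it.
Once in a run the grip may slacken for a moment while it holds something.
It also fails if it takes over 210 s, if anything falls off the work surface, if the arm or the gripper's body presses on something with over 40 N, if the wrist force passes 120 N, or if a joint passes its speed limit or range.

## Working session

There is one attempt and no reset: what is moved stays moved. The work goes in short steps, Python scripts to look and compute and a shell command to move; the robot and the scene stay as the last step left them, time stands still between calls to the robot, and variables do not carry over. Pictures are saved under pics/ and viewed, at most 14 in all, crops included, and the job is handed in when it is done.

```bash
mkdir -p pics; ls; cat > h.py <<'E'
from rig import r
import numpy as np, cv2
from scipy.spatial.transform import Rotation as R
def cam(n):
    o=r.get_obs(); f=r.grab_frame(n)
    if n=="wrist":
        T=np.eye(4);T[:3,:3]=R.from_rotvec(o["ee_rot"]).as_matrix();T[:3,3]=o["position"]
        f["pose"]=T@np.array(f["mount"])
    return f
def ray(f,u,v):
    p=cv2.undistortPoints(np.array([[[u,v]]],float),np.array(f["mtx"]),np.array(f["D"]))[0,0]
    P=np.array(f["pose"]); return P[:3,3],P[:3,:3]@np.array([p[0],-p[1],-1])
def onz(f,u,v,z):
    c,d=ray(f,u,v); return c+d*(z-c[2])/d[2]
def pix(f,X):
    P=np.linalg.inv(np.array(f["pose"])); x=P[:3,:3]@np.array(X)+P[:3,3]
    return cv2.projectPoints(np.array([[x[0],-x[1],-x[2]]]),np.zeros(3),np.zeros(3),np.array(f["mtx"]),np.array(f["D"]))[0][0,0]
def obs():
    o=r.get_obs(); print("t",round(o["clock"],2),"p",np.round(o["position"],4),"rot",np.round(o["ee_rot"],3),"q",np.round(o["joint_pos"],2),"F",np.round(o["contact_force"],1),"w",round(o["width"],3),"ff",np.round(o["finger_force"],1))
E
python3 - <<'E'
from h import *
obs(); print(r.grip_depth)
for n in("scene","side","wrist"):
    f=cam(n); cv2.imwrite(f"pics/a_{n}.png",f["img"]); print(n,np.round(f["pose"],3).tolist(),np.round(f["mtx"],1).tolist())
    if n=="wrist":print(np.round(f["mount"],3).tolist())
    np.save(f"pics/a_{n}.npy",f,allow_pickle=True)
E
```

```text
pics
t 0.0 p [0.2075 0.6416 0.2374] rot [-4.890e-01 -3.103e+00  3.000e-03] q [ 1.22  0.26  1.61 -0.    1.27 -0.04] F [ 0.8 -0.5 -0.8] w 0.999 ff 0.0
0.0187
scene [[-0.523, -0.539, 0.66, 1.258], [0.852, -0.345, 0.393, 0.341], [0.016, 0.768, 0.64, 0.737], [0.0, 0.0, 0.0, 1.0]] [[396.6, 0.0, 317.5], [0.0, 396.6, 196.3], [0.0, 0.0, 1.0]]
side [[0.908, 0.31, -0.283, 0.212], [-0.42, 0.67, -0.612, -0.846], [-0.001, 0.674, 0.738, 1.038], [0.0, 0.0, 0.0, 1.0]] [[383.4, 0.0, 316.4], [0.0, 383.4, 201.7], [0.0, 0.0, 1.0]]
wrist [[0.308, -0.915, -0.262, 0.141], [0.951, 0.295, 0.088, 0.664], [-0.003, -0.276, 0.961, 0.383], [0.0, 0.0, 0.0, 1.0]] [[315.0, 0.0, 318.8], [0.0, 315.0, 201.7], [0.0, 0.0, 1.0]]
[[-0.0, 0.961, 0.276, 0.07], [1.0, 0.0, 0.001, 0.0], [0.001, 0.276, -0.961, -0.145], [0.0, 0.0, 0.0, 1.0]]
```

View pics/a_scene.png

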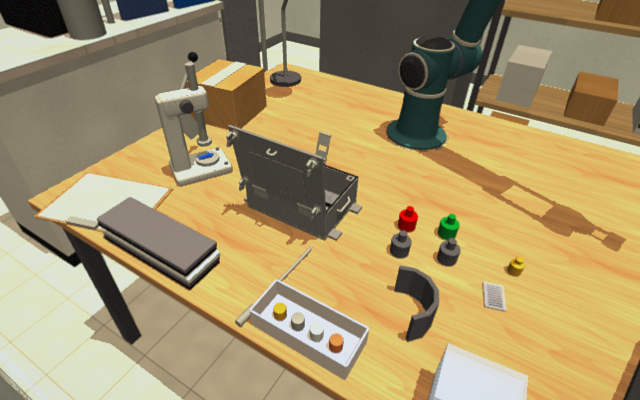

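View pics/a_side.png

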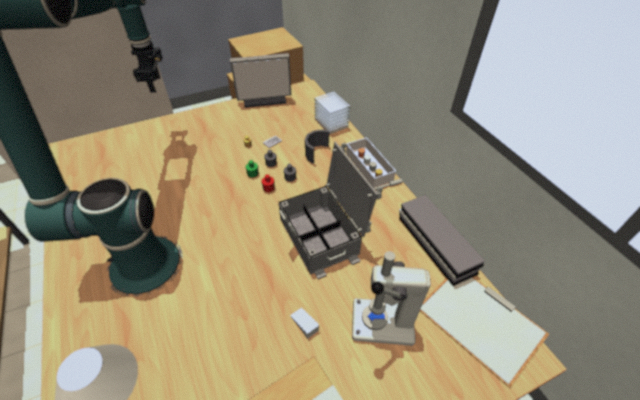

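View pics/a_wrist.png

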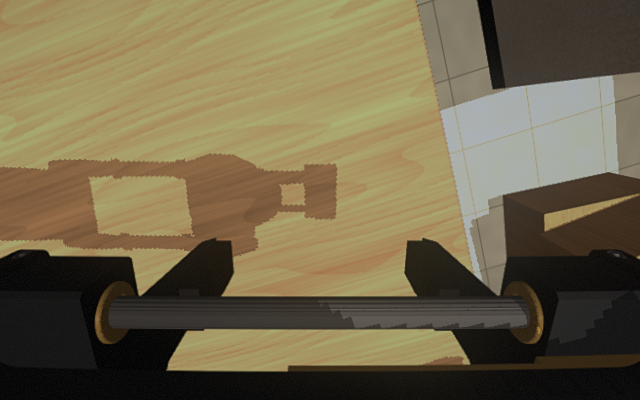

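```bash
python3 - <<'E'
from h import *
a=cv2.imread("pics/a_side.png")[175:285,265:385]; a=cv2.resize(a,None,fx=5,fy=5,interpolation=2)
b=cv2.imread("pics/a_scene.png")[195:275,375:475]; b=cv2.resize(b,None,fx=2,fy=2,interpolation=2)
c=np.zeros((550,800,3),np.uint8); c[:550,:600]=a[:550]; c[:160,600:]=b; 
d=cv2.imread("pics/a_side.png")[140:200,235:305]; d=cv2.resize(d,(200,172)); c[200:372,600:]=d
cv2.imwrite("pics/b.png",c)
f=np.load("pics/a_scene.npy",allow_pickle=True).item(); g=np.load("pics/a_side.npy",allow_pickle=True).item()
for (u,v),(s,t) in (((401,247),(271,160)),((449,254),(290,174)),((401,247),(290,174)),((449,254),(271,160))):
    print(onz(f,u,v,.028)[:2],onz(g,s,t,.028)[:2])
for u,v in((408,221),(449,229)):print(onz(f,u,v,.028)[:2])
E
```

```text
[0.58102612 0.17766749] [0.52900675 0.26959586]
[0.54050211 0.28425808] [0.56692794 0.16348926]
[0.58102612 0.17766749] [0.56692794 0.16348926]
[0.54050211 0.28425808] [0.52900675 0.26959586]
[0.48463844 0.15770472]
[0.45608595 0.25815841]
```

View pics/b.png

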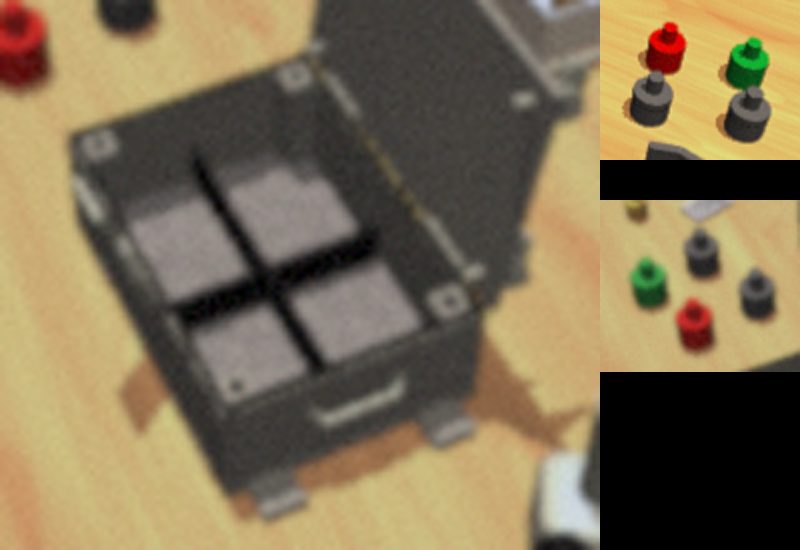

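Two candidates are grey pots (scene (401,245),(449,252); side (271,158),(290,172)). The red (408,219) and green (449,227) ones are look-alikes to leave. The crop confirms two grey ones. Chest pillars in side are at about (324,190),(285,204),(355,235),(312,252).

```bash
python3 - <<'E'
from h import *
f=np.load("pics/a_scene.npy",allow_pickle=True).item(); g=np.load("pics/a_side.npy",allow_pickle=True).item()
P=[onz(g,u,v,.09)[:2] for u,v in((312,252),(284.6,204),(354.6,235),(324,190))]
print(np.round(P,3)); c=np.mean(P,0); yv=(P[1]-P[0]+P[3]-P[2]); print("chest",c,"yaw",np.arctan2(-yv[0],yv[1]),np.linalg.norm(yv)/2)
def tri(a,b):
    c1,d1=ray(f,*a);c2,d2=ray(g,*b)
    s=np.linalg.lstsq(np.c_[d1,-d2],c2-c1,rcond=None)[0]; return (c1+s[0]*d1+c2+s[1]*d2)/2,np.linalg.norm(c1+s[0]*d1-c2-s[1]*d2)
# crops: grip top centres
for a,b in(((375+655/2-300,195+77/2),(235+757/2.857-210,140+(275-200)/2.867)),((375+755/2-300,195+93/2),(235+699/2.857-210,140+(233-200)/2.867)),((375+670/2-300,195+30/2),(235+692/2.857-210,140+(303-200)/2.867)),((375+754/2-300,195+44/2),(235+647/2.857-210,140+(263-200)/2.867))): print(tri(a,b))
E
```

```text
[[ 0.477 -0.239]
 [ 0.474 -0.025]
 [ 0.623 -0.237]
 [ 0.621 -0.022]]
chest [ 0.54896811 -0.13082295] yaw 0.012115194241698924 0.21476384146851735
(array([0.57076292, 0.17093235, 0.06144652]), np.float64(0.0020048790490201926))
(array([0.53108255, 0.28193662, 0.06145074]), np.float64(9.346141355660322e-05))
(array([0.47628748, 0.15561347, 0.06007488]), np.float64(0.0026113313929943724))
(array([0.44697967, 0.2548911 , 0.06070585]), np.float64(0.0012597607488991412))
```

```bash
python3 -m inch '[{"turn":-0.87},{"turn":-0.87},{"turn":-0.87},{"dx":-0.27,"dy":-0.3},{"dx":-0.54,"dy":-0.6}]'; for i in 1; do python3 -m inch '[{"dx":-0.54,"dy":-0.6},{"dx":-0.54,"dy":-0.6},{"dx":-0.54,"dy":-0.6},{"dx":-0.54,"dy":-0.6},{"dx":-0.54,"dy":-0.6}]'; python3 -m inch '[{"dx":-0.54,"dy":-0.6},{"dx":-0.54,"dy":-0.6},{"dx":-0.54,"dy":-0.6},{"dx":-0.54,"dy":-0.6},{"dx":-0.54,"dy":-0.6}]';python3 -m inch '[{"dx":-0.54,"dy":-0.6},{"dx":-0.54,"dy":-0.6},{"dx":-0.54,"dy":-0.6},{"dx":-0.27,"dy":-0.3},{}]'; done
python3 - <<'E'
from h import *
obs()
f=cam("wrist"); cv2.imwrite("pics/c.png",f["img"])
for n,X in(("A",(.571,.171,.066)),("B",(.531,.282,.066)),("red",(.476,.156,.066))): print(n,pix(f,X))
g=np.load("pics/a_side.npy",allow_pickle=True).item();s=np.load("pics/a_scene.npy",allow_pickle=True).item()
for p in((356,300),(353,335),(415,342),(372,318)):print("press side",onz(g,*p,.02)[:2])
for p in((207,148),(175,182),(230,170),(165,110)):print("press scene",onz(s,*p,.02)[:2])
# hasp in scene: top of strap (323,134)
for z in(.14,.16,.175): print("hasp tip",z,onz(s,324,134,z)[:2])
E
```

```text
t 0.15 p [0.2075 0.6417 0.2377] rot [-4.890e-01 -3.103e+00  3.000e-03] q [ 1.22  0.26  1.61  0.    1.27 -0.04] F [ 0.2  0.5 -1.1] w 1.003 ff 0.0
A [ 98.4044127  498.20503221]
B [150.36967059 467.30897293]
red [ 56.18489551 457.31242199]
press side [ 0.54331613 -0.40243568]
press side [ 0.48532057 -0.49096432]
press side [ 0.62757017 -0.57803761]
press side [ 0.55733828 -0.47012446]
press scene [ 0.50225469 -0.53496395]
press scene [ 0.68721979 -0.48532314]
press scene [ 0.55499862 -0.39006872]
press scene [ 0.39395681 -0.85255415]
hasp tip 0.14 [ 0.39075077 -0.15745481]
hasp tip 0.16 [ 0.41980993 -0.14075628]
hasp tip 0.175 [ 0.4416043  -0.12823239]validation failed for argument at $[0]...
validation failed for argument at $[0]...
validation failed for argument at $[0]...
validation failed for argument at $[0]...
```

View pics/c.png

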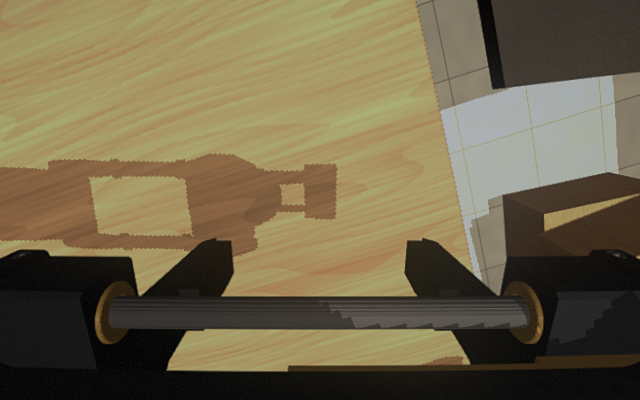

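The picture is unchanged because the rows were refused: every key is needed. I'm retyping them with all keys.

```bash
python3 -m inch '[{"gripper":-1,"dx":0,"dy":0,"dz":0,"turn":-0.87},{"gripper":-1,"dx":0,"dy":0,"dz":0,"turn":-0.87},{"gripper":-1,"dx":0,"dy":0,"dz":0,"turn":-0.87},{"gripper":-1,"dx":-0.27,"dy":-0.3,"dz":0,"turn":0},{"gripper":-1,"dx":-0.54,"dy":-0.6,"dz":0,"turn":0}]'
python3 -m inch '[{"gripper":-1,"dx":-0.54,"dy":-0.6,"dz":0,"turn":0},{"gripper":-1,"dx":-0.54,"dy":-0.6,"dz":0,"turn":0},{"gripper":-1,"dx":-0.54,"dy":-0.6,"dz":0,"turn":0},{"gripper":-1,"dx":-0.54,"dy":-0.6,"dz":0,"turn":0},{"gripper":-1,"dx":-0.54,"dy":-0.6,"dz":0,"turn":0}]'
python3 -m inch '[{"gripper":-1,"dx":-0.54,"dy":-0.6,"dz":0,"turn":0},{"gripper":-1,"dx":-0.54,"dy":-0.6,"dz":0,"turn":0},{"gripper":-1,"dx":-0.54,"dy":-0.6,"dz":0,"turn":0},{"gripper":-1,"dx":-0.54,"dy":-0.6,"dz":0,"turn":0},{"gripper":-1,"dx":-0.54,"dy":-0.6,"dz":0,"turn":0}]'
python3 -m inch '[{"gripper":-1,"dx":-0.54,"dy":-0.6,"dz":0,"turn":0},{"gripper":-1,"dx":-0.54,"dy":-0.6,"dz":0,"turn":0},{"gripper":-1,"dx":-0.54,"dy":-0.6,"dz":0,"turn":0},{"gripper":-1,"dx":-0.27,"dy":-0.3,"dz":0,"turn":0},{"gripper":-1,"dx":0,"dy":0,"dz":0,"turn":0}]'
python3 - <<'E'
from h import *
obs()
f=cam("wrist"); cv2.imwrite("pics/c2.png",f["img"])
for n,X in(("A",(.571,.171,.066)),("B",(.531,.282,.066)),("red",(.476,.156,.066))): print(n,pix(f,X))
E
```

```text
clock: 0.62
position: [0.2389, 0.607, 0.2382]
ee_rot: [0.002, -3.141, -0.001]
contact_force: [1.3, 0.3, -1.1]
width: 1.0
finger_force: 0.0
clock: 1.03
position: [0.3494, 0.4839, 0.2386]
ee_rot: [0.005, 3.141, -0.001]
contact_force: [1.0, 0.5, -0.4]
width: 1.0
finger_force: 0.0
clock: 1.45
position: [0.4571, 0.3638, 0.2387]
ee_rot: [0.005, 3.141, -0.001]
contact_force: [0.7, -0.9, 0.5]
width: 0.999
finger_force: 0.0
clock: 1.87
position: [0.5339, 0.2785, 0.2385]
ee_rot: [0.01, 3.141, -0.002]
contact_force: [-0.3, 0.4, -0.1]
width: 1.006
finger_force: 0.0
t 1.87 p [0.5339 0.2785 0.2385] rot [ 1.000e-02  3.141e+00 -2.000e-03] q [ 0.44  0.13  1.77 -0.    1.25 -1.12] F [-0.3  0.4 -0.1] w 1.006 ff 0.0
A [218.97330536 216.56513942]
B [322.7411634  179.11550711]
red [194.97484963 125.46430122]
```

View pics/c2.png

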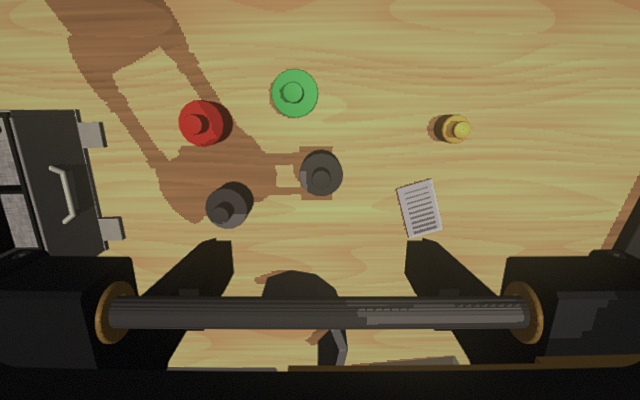

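Grip tops show at B (322,174) and A (223,211). The red (197,124), green (293,92) and weight (460,129) stay put.

```bash
python3 - <<'E'
from h import *
f=cam("wrist"); im=f["img"]
o=r.get_obs()["position"]
for n,(u,v) in(("B",(322,174)),("A",(223,211))):
    p=onz(f,u,v,.066); print(n,p,"units",-(p[0]-o[0])/.04,(p[1]-o[1])/.04)
E
```

```text
B [0.5241895  0.28298562 0.066     ] units 0.19229537150421971 0.04688934396659267
A [0.56338329 0.17773805 0.066     ] units -0.7875493557686936 -2.584300086988341
```

```bash
python3 -m inch '[{"gripper":-1,"dx":0.17,"dy":0.1,"dz":0,"turn":0},{"gripper":-0.4,"dx":0,"dy":0,"dz":0.9,"turn":0},{"gripper":-0.2,"dx":0,"dy":0,"dz":0.9,"turn":0},{"gripper":-0.2,"dx":0,"dy":0,"dz":0.9,"turn":0},{"gripper":-0.2,"dx":0,"dy":0,"dz":0.9,"turn":0}]'
python3 -m inch '[{"gripper":-0.2,"dx":0,"dy":0,"dz":0.7,"turn":0},{"gripper":-0.2,"dx":0,"dy":0,"dz":0.4,"turn":0},{"gripper":-0.2,"dx":0,"dy":0,"dz":0.1,"turn":0},{"gripper":1,"dx":0,"dy":0,"dz":0,"turn":0},{"gripper":1,"dx":0,"dy":0,"dz":0,"turn":0}]'
python3 -m inch '[{"gripper":1,"dx":0,"dy":0,"dz":0,"turn":0},{"gripper":1,"dx":0,"dy":0,"dz":0,"turn":0},{"gripper":1,"dx":0,"dy":0,"dz":0,"turn":0},{"gripper":1,"dx":0,"dy":0,"dz":0,"turn":0},{"gripper":1,"dx":0,"dy":0,"dz":0,"turn":0}]'
python3 - <<'E'
from h import *
obs()
f=cam("wrist"); cv2.imwrite("pics/d.png",f["img"])
E
```

```text
clock: 2.38
position: [0.5236, 0.288, 0.094]
ee_rot: [-0.003, 3.141, 0.001]
contact_force: [0.1, -0.4, 0.0]
width: 0.722
finger_force: 0.0
clock: 2.8
position: [0.525, 0.2876, 0.0477]
ee_rot: [-0.002, 3.141, 0.001]
contact_force: [0.4, 0.8, -0.0]
width: 0.475
finger_force: 0.0
clock: 3.22
position: [0.5262, 0.2864, 0.0482]
ee_rot: [-0.0, 3.139, 0.001]
contact_force: [-0.5, -3.2, 5.6]
width: 0.219
finger_force: 29.1
t 3.22 p [0.5262 0.2864 0.0482] rot [-0.000e+00  3.139e+00  1.000e-03] q [ 0.46  0.31  1.93 -0.    0.9  -1.11] F [-0.5 -3.2  5.6] w 0.219 ff 29.1
```

```bash
python3 -m inch '[{"gripper":1,"dx":0,"dy":0,"dz":-0.4,"turn":0},{"gripper":1,"dx":0,"dy":0,"dz":-0.7,"turn":0},{"gripper":1,"dx":0,"dy":0,"dz":-0.7,"turn":0},{"gripper":1,"dx":0,"dy":0,"dz":-0.7,"turn":0},{"gripper":1,"dx":0,"dy":0,"dz":-0.4,"turn":0}]'
python3 -m inch '[{"gripper":1,"dx":-0.07,"dy":-0.3,"dz":0,"turn":0},{"gripper":1,"dx":-0.07,"dy":-0.7,"dz":0,"turn":0},{"gripper":1,"dx":-0.07,"dy":-0.7,"dz":0,"turn":0},{"gripper":1,"dx":-0.07,"dy":-0.7,"dz":0,"turn":0},{"gripper":1,"dx":-0.07,"dy":-0.7,"dz":0,"turn":0}]'
python3 -m inch '[{"gripper":1,"dx":-0.07,"dy":-0.7,"dz":0,"turn":0},{"gripper":1,"dx":-0.07,"dy":-0.7,"dz":0,"turn":0},{"gripper":1,"dx":-0.07,"dy":-0.7,"dz":0,"turn":0},{"gripper":1,"dx":-0.07,"dy":-0.7,"dz":0,"turn":0},{"gripper":1,"dx":-0.07,"dy":-0.7,"dz":0,"turn":0}]'
python3 -m inch '[{"gripper":1,"dx":-0.07,"dy":-0.7,"dz":0,"turn":0},{"gripper":1,"dx":-0.07,"dy":-0.7,"dz":0,"turn":0},{"gripper":1,"dx":-0.07,"dy":-0.7,"dz":0,"turn":0},{"gripper":1,"dx":-0.07,"dy":-0.7,"dz":0,"turn":0},{"gripper":1,"dx":-0.07,"dy":-0.7,"dz":0,"turn":0}]'
python3 -m inch '[{"gripper":1,"dx":-0.07,"dy":-0.7,"dz":0,"turn":0},{"gripper":1,"dx":-0.07,"dy":-0.7,"dz":0,"turn":0},{"gripper":1,"dx":-0.07,"dy":-0.4,"dz":0,"turn":0},{"gripper":1,"dx":0,"dy":0,"dz":0,"turn":0},{"gripper":1,"dx":0,"dy":0,"dz":0,"turn":0}]'
python3 - <<'E'
from h import *
obs()
f=cam("wrist"); cv2.imwrite("pics/e.png",f["img"])
E
```

```text
clock: 3.68
position: [0.5255, 0.2871, 0.1648]
ee_rot: [0.0, 3.14, 0.003]
contact_force: [0.5, 0.5, -5.0]
width: 0.22
finger_force: 29.2
clock: 4.1
position: [0.5373, 0.1604, 0.1599]
ee_rot: [0.001, -3.138, 0.001]
contact_force: [0.8, -0.1, -5.6]
width: 0.218
finger_force: 29.8
clock: 4.52
position: [0.5512, 0.0206, 0.1599]
ee_rot: [0.0, -3.138, -0.001]
contact_force: [-0.5, 0.3, -4.6]
width: 0.215
finger_force: 29.8
clock: 4.93
position: [0.5652, -0.119, 0.1598]
ee_rot: [-0.0, -3.138, -0.002]
contact_force: [0.3, 0.0, -4.9]
width: 0.215
finger_force: 29.8
clock: 5.35
position: [0.5744, -0.19, 0.1607]
ee_rot: [-0.003, -3.139, -0.003]
contact_force: [-0.1, 0.7, -4.8]
width: 0.219
finger_force: 29.8
t 5.35 p [ 0.5744 -0.19    0.1607] rot [-3.000e-03 -3.139e+00 -3.000e-03] q [-0.36  0.19  1.84  0.    1.11 -1.93] F [-0.1  0.7 -4.8] w 0.219 ff 29.8
```

View pics/e.png

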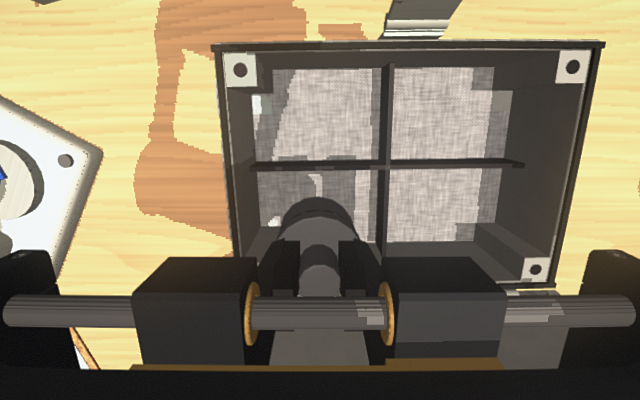

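The pot is held over the far-right compartment. The pillar holes are at (239,70), (572,67) and (535,269).

```bash
python3 - <<'E'
from h import *
f=cam("wrist")
P=[onz(f,u,v,.09)[:2] for u,v in((239,70),(572,67),(535,269))]
print(np.round(P,4)); c=(P[0]+P[2])/2; yv=P[1]-P[0]; print("chest",c,"yaw",np.arctan2(-yv[0],yv[1]),np.linalg.norm(yv),np.linalg.norm(P[1]-P[2]))
E
```

```text
[[ 0.4782 -0.2403]
 [ 0.4753 -0.0241]
 [ 0.6207 -0.0219]]
chest [ 0.54943397 -0.13114082] yaw 0.013649691898480096 0.21627788292046332 0.14540272667484844
```

```bash
python3 -m inch '[{"gripper":1,"dx":-0.25,"dy":0,"dz":0,"turn":0},{"gripper":1,"dx":0,"dy":0,"dz":0.5,"turn":0},{"gripper":1,"dx":0,"dy":0,"dz":0.6,"turn":0},{"gripper":1,"dx":0,"dy":0,"dz":0.6,"turn":0},{"gripper":1,"dx":0,"dy":0,"dz":0.5,"turn":0}]'
python3 -m inch '[{"gripper":1,"dx":0,"dy":0,"dz":0.3,"turn":0},{"gripper":1,"dx":0,"dy":0,"dz":0.1,"turn":0},{"gripper":1,"dx":0,"dy":0,"dz":0,"turn":0},{"gripper":1,"dx":0,"dy":0,"dz":0,"turn":0},{"gripper":1,"dx":0,"dy":0,"dz":0,"turn":0}]'
```

```text
clock: 5.87
position: [0.5866, -0.1881, 0.074]
ee_rot: [-0.003, 3.141, 0.0]
contact_force: [-3.8, 4.2, 65.0]
width: 0.159
finger_force: 39.7
clock: 6.28
position: [0.5941, -0.19, 0.0754]
ee_rot: [-0.004, 3.126, -0.006]
contact_force: [-19.0, 10.0, 65.3]
width: 0.004
finger_force: 32.9
```

```bash
python3 -m inch '[{"gripper":1,"dx":0,"dy":0,"dz":-0.3,"turn":0},{"gripper":1,"dx":0,"dy":0,"dz":-0.6,"turn":0},{"gripper":1,"dx":0,"dy":0,"dz":-0.8,"turn":0},{"gripper":1,"dx":0.3,"dy":0,"dz":-0.8,"turn":0},{"gripper":1,"dx":0.8,"dy":0,"dz":-0.4,"turn":0}]'
python3 -m inch '[{"gripper":-1,"dx":0.8,"dy":0.3,"dz":0,"turn":0},{"gripper":-1,"dx":0.6,"dy":0.3,"dz":0,"turn":0},{"gripper":-1,"dx":0.4,"dy":0.3,"dz":-0.5,"turn":0},{"gripper":-1,"dx":0,"dy":0,"dz":-0.5,"turn":0},{"gripper":-1,"dx":0,"dy":0,"dz":0,"turn":0}]'
python3 - <<'E'
from h import *
obs()
f=cam("wrist"); cv2.imwrite("pics/f.png",f["img"])
E
```

```text
clock: 6.7
position: [0.5484, -0.1898, 0.1817]
ee_rot: [-0.005, 3.129, -0.006]
contact_force: [1.0, 0.5, 1.0]
width: 0.004
finger_force: 0.0
clock: 7.12
position: [0.4727, -0.1533, 0.2205]
ee_rot: [-0.004, 3.131, -0.005]
contact_force: [1.0, -0.0, 0.4]
width: 0.359
finger_force: 0.0
t 7.12 p [ 0.4727 -0.1533  0.2205] rot [-0.004  3.131 -0.005] q [-0.36 -0.07  2.    0.    1.2  -1.94] F [ 1.  -0.   0.4] w 0.359 ff 0.0
```

View pics/f.png

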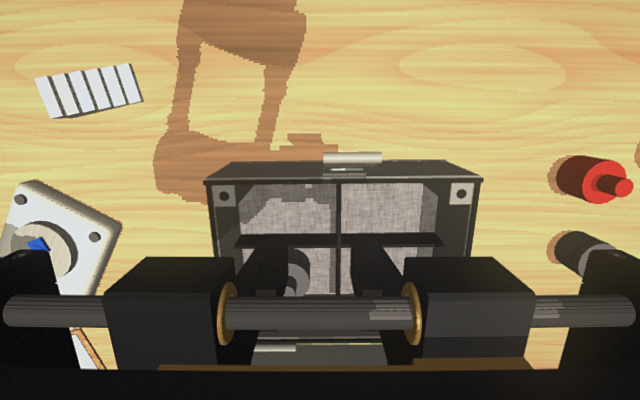

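The pot is in the far-right compartment, partly hidden by the fingers at (297,270). I'll check its posture from the side camera.

```bash
python3 - <<'E'
from h import *
f=cam("side"); a=f["img"][170:275,265:395]; cv2.imwrite("pics/g.png",cv2.resize(a,None,fx=5,fy=5,interpolation=2)[:525,:650])
for z in (.008,.05,.074): print(z,pix(f,(.584,-.19,z)))
E
```

```text
0.008 [335.48824842 243.86273004]
0.05 [335.96054136 236.13439547]
0.074 [336.24123566 231.54164786]
```

View pics/g.png

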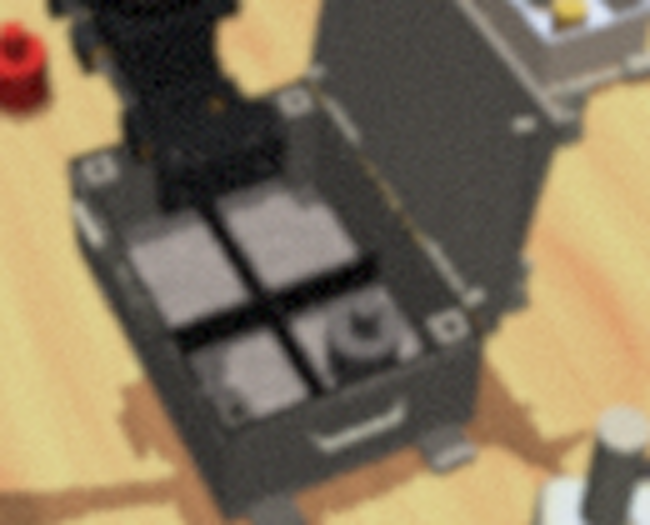

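Pot B stands upright in the far-right compartment (crop (362,335)). Next is pot A.

```bash
python3 -m inch '[{"gripper":-1,"dx":-0.2,"dy":0.3,"dz":-0.2,"turn":0},{"gripper":-1,"dx":-0.2,"dy":0.7,"dz":-0.2,"turn":0},{"gripper":-1,"dx":-0.2,"dy":0.7,"dz":-0.1,"turn":0},{"gripper":-1,"dx":-0.2,"dy":0.7,"dz":0,"turn":0},{"gripper":-1,"dx":-0.2,"dy":0.7,"dz":0,"turn":0}]'
python3 -m inch '[{"gripper":-1,"dx":-0.2,"dy":0.7,"dz":0,"turn":0},{"gripper":-1,"dx":-0.2,"dy":0.7,"dz":0,"turn":0},{"gripper":-1,"dx":-0.2,"dy":0.7,"dz":0,"turn":0},{"gripper":-1,"dx":-0.2,"dy":0.7,"dz":0,"turn":0},{"gripper":-1,"dx":-0.2,"dy":0.7,"dz":0,"turn":0}]'
python3 -m inch '[{"gripper":-1,"dx":-0.2,"dy":0.7,"dz":0,"turn":0},{"gripper":-1,"dx":-0.16,"dy":0.7,"dz":0,"turn":0},{"gripper":-1,"dx":0,"dy":0.3,"dz":0,"turn":0},{"gripper":-1,"dx":0,"dy":0,"dz":0,"turn":0},{"gripper":-1,"dx":0,"dy":0,"dz":0,"turn":0}]'
python3 - <<'E'
from h import *
obs()
f=cam("wrist"); cv2.imwrite("pics/h.png",f["img"]); np.save("pics/h.npy",f,allow_pickle=True); print(pix(f,(.567,.173,.066)))
s=cam("scene"); print(pix(s,(.571,.171,.03)));cv2.imwrite("pics/hs.png",s["img"])
E
```

```text
clock: 7.63
position: [0.5106, -0.0282, 0.2341]
ee_rot: [-0.0, 3.142, 0.0]
contact_force: [0.8, -0.5, 0.1]
width: 0.829
finger_force: 0.0
clock: 8.05
position: [0.5501, 0.1124, 0.2333]
ee_rot: [0.002, -3.14, 0.0]
contact_force: [0.0, 0.6, -0.0]
width: 0.997
finger_force: 0.0
clock: 8.47
position: [0.5636, 0.1786, 0.2335]
ee_rot: [0.004, -3.14, 0.002]
contact_force: [-0.5, -0.1, 0.3]
width: 0.999
finger_force: 0.0
t 8.47 p [0.5636 0.1786 0.2335] rot [ 4.00e-03 -3.14e+00  2.00e-03] q [ 0.27  0.11  1.79 -0.    1.24 -1.31] F [-0.5 -0.1  0.3] w 0.999 ff 0.0
[313.8208965  186.67887501]
[400.15157802 242.82156681]
```

View pics/h.png

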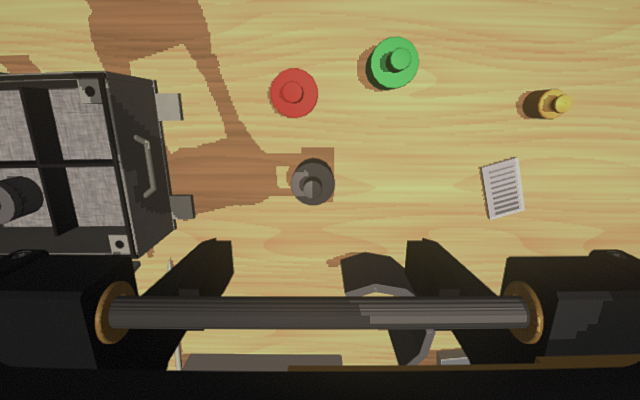

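Pot A is at (313,183), unmoved.

```bash
python3 -m inch '[{"gripper":-1,"dx":0,"dy":-0.14,"dz":0,"turn":0},{"gripper":-0.4,"dx":0,"dy":0,"dz":0.9,"turn":0},{"gripper":-0.2,"dx":0,"dy":0,"dz":0.9,"turn":0},{"gripper":-0.2,"dx":0,"dy":0,"dz":0.9,"turn":0},{"gripper":-0.2,"dx":0,"dy":0,"dz":0.9,"turn":0}]'
python3 -m inch '[{"gripper":-0.2,"dx":0,"dy":0,"dz":0.7,"turn":0},{"gripper":-0.2,"dx":0,"dy":0,"dz":0.4,"turn":0},{"gripper":-0.2,"dx":0,"dy":0,"dz":0.05,"turn":0},{"gripper":1,"dx":0,"dy":0,"dz":0,"turn":0},{"gripper":1,"dx":0,"dy":0,"dz":0,"turn":0}]'
python3 -m inch '[{"gripper":1,"dx":0,"dy":0,"dz":0,"turn":0},{"gripper":1,"dx":0,"dy":0,"dz":0,"turn":0},{"gripper":1,"dx":0,"dy":0,"dz":0,"turn":0},{"gripper":1,"dx":0,"dy":0,"dz":0,"turn":0},{"gripper":1,"dx":0,"dy":0,"dz":0,"turn":0}]'
python3 -m inch '[{"gripper":1,"dx":0,"dy":0,"dz":-0.4,"turn":0},{"gripper":1,"dx":0,"dy":0,"dz":-0.7,"turn":0},{"gripper":1,"dx":0,"dy":0,"dz":-0.7,"turn":0},{"gripper":1,"dx":0,"dy":0,"dz":-0.7,"turn":0},{"gripper":1,"dx":0,"dy":0,"dz":-0.4,"turn":0}]'
```

```text
clock: 8.98
position: [0.5643, 0.171, 0.0902]
ee_rot: [0.002, 3.14, 0.0]
contact_force: [0.2, 0.5, -0.3]
width: 0.723
finger_force: 0.0
clock: 9.4
position: [0.565, 0.1721, 0.0461]
ee_rot: [0.001, 3.14, 0.001]
contact_force: [-0.3, -0.4, 0.5]
width: 0.475
finger_force: 0.0
clock: 9.82
position: [0.5652, 0.1726, 0.0463]
ee_rot: [-0.001, 3.139, -0.001]
contact_force: [-0.1, -3.8, 5.8]
width: 0.211
finger_force: 29.9
clock: 10.23
position: [0.5641, 0.1733, 0.1627]
ee_rot: [-0.001, 3.14, 0.002]
contact_force: [1.4, 0.7, -3.7]
width: 0.216
finger_force: 29.9
```

```bash
python3 -m inch '[{"gripper":1,"dx":-0.05,"dy":-0.3,"dz":0,"turn":0},{"gripper":1,"dx":-0.05,"dy":-0.6,"dz":0,"turn":0},{"gripper":1,"dx":-0.05,"dy":-0.6,"dz":0,"turn":0},{"gripper":1,"dx":-0.05,"dy":-0.6,"dz":0,"turn":0},{"gripper":1,"dx":-0.05,"dy":-0.6,"dz":0,"turn":0}]'
python3 -m inch '[{"gripper":1,"dx":-0.05,"dy":-0.6,"dz":0,"turn":0},{"gripper":1,"dx":-0.05,"dy":-0.6,"dz":0,"turn":0},{"gripper":1,"dx":-0.05,"dy":-0.6,"dz":0,"turn":0},{"gripper":1,"dx":-0.05,"dy":-0.6,"dz":0,"turn":0},{"gripper":1,"dx":-0.05,"dy":-0.6,"dz":0,"turn":0}]'
python3 -m inch '[{"gripper":1,"dx":-0.05,"dy":-0.4,"dz":0,"turn":0},{"gripper":1,"dx":0,"dy":0,"dz":0,"turn":0},{"gripper":1,"dx":0,"dy":0,"dz":0.4,"turn":0},{"gripper":1,"dx":0,"dy":0,"dz":0.5,"turn":0},{"gripper":1,"dx":0,"dy":0,"dz":0,"turn":0}]'
```

```text
clock: 10.65
position: [0.5719, 0.0633, 0.1578]
ee_rot: [0.002, -3.137, 0.001]
contact_force: [0.4, -0.1, -5.9]
width: 0.214
finger_force: 29.9
clock: 11.07
position: [0.5818, -0.0566, 0.1576]
ee_rot: [0.001, -3.137, -0.001]
contact_force: [0.3, 0.3, -4.0]
width: 0.217
finger_force: 29.9
clock: 11.48
position: [0.5811, -0.0706, 0.1185]
ee_rot: [-0.0, -3.131, -0.003]
contact_force: [-1.6, 0.3, -6.7]
width: 0.217
finger_force: 29.9
```

```bash
python3 -m inch '[{"gripper":1,"dx":0,"dy":0,"dz":0.4,"turn":0},{"gripper":1,"dx":0,"dy":0,"dz":0.4,"turn":0},{"gripper":1,"dx":0,"dy":0,"dz":0.3,"turn":0},{"gripper":1,"dx":0,"dy":0,"dz":0.3,"turn":0},{"gripper":1,"dx":0,"dy":0,"dz":0,"turn":0}]'
python3 -m inch '[{"gripper":1,"dx":0,"dy":0,"dz":0.1,"turn":0},{"gripper":1,"dx":0,"dy":0,"dz":0,"turn":0},{"gripper":1,"dx":0,"dy":0,"dz":0,"turn":0}]'
```

```text
clock: 11.9
position: [0.5832, -0.0705, 0.0653]
ee_rot: [0.001, -3.135, -0.002]
contact_force: [-0.8, 0.3, -6.8]
width: 0.217
finger_force: 29.9
clock: 12.15
position: [0.5866, -0.0712, 0.0654]
ee_rot: [-0.001, 3.141, -0.0]
contact_force: [-0.3, -0.1, -4.7]
width: 0.213
finger_force: 29.9
```

```bash
python3 -m inch '[{"gripper":1,"dx":0.05,"dy":0,"dz":0.15,"turn":0},{"gripper":1,"dx":0,"dy":0,"dz":0.05,"turn":0},{"gripper":1,"dx":0,"dy":0,"dz":0,"turn":0}]'
```

```text
clock: 12.4
position: [0.5834, -0.0711, 0.0563]
ee_rot: [0.001, -3.141, -0.0]
contact_force: [-0.9, 0.4, -5.1]
width: 0.219
finger_force: 29.9
```

```bash
python3 -m inch '[{"gripper":1,"dx":0,"dy":0,"dz":0.05,"turn":0},{"gripper":1,"dx":0,"dy":0,"dz":0,"turn":0},{"gripper":0,"dx":0,"dy":0,"dz":0,"turn":0},{"gripper":0,"dx":0,"dy":0,"dz":0,"turn":0},{"gripper":0,"dx":0,"dy":0,"dz":0,"turn":0}]'
python3 -m inch '[{"gripper":0,"dx":0,"dy":0,"dz":-0.4,"turn":0},{"gripper":0,"dx":0,"dy":0,"dz":-0.8,"turn":0},{"gripper":0,"dx":0,"dy":0,"dz":-0.8,"turn":0},{"gripper":0,"dx":0,"dy":0,"dz":-0.9,"turn":0},{"gripper":0,"dx":0,"dy":0,"dz":-0.9,"turn":0}]'
python3 -m inch '[{"gripper":0,"dx":0,"dy":0.3,"dz":-0.9,"turn":0},{"gripper":1,"dx":0,"dy":0.9,"dz":0,"turn":0},{"gripper":1,"dx":0,"dy":0.9,"dz":0,"turn":0},{"gripper":1,"dx":0,"dy":0.9,"dz":0,"turn":0},{"gripper":1,"dx":0,"dy":0.9,"dz":0,"turn":0}]'
python3 - <<'E'
from h import *
obs()
f=cam("side"); a=f["img"][140:275,265:395]; b=cv2.resize(a,None,fx=4,fy=4,interpolation=2)
s=cam("scene"); c=s["img"][115:245,215:375]; c=cv2.resize(c,(270,220))
o=np.zeros((540,800,3),np.uint8);o[:540,:520]=b;o[:220,530:]=c; cv2.imwrite("pics/i.png",o)
E
```

```text
clock: 12.82
position: [0.5853, -0.0714, 0.056]
ee_rot: [-0.001, 3.139, -0.001]
contact_force: [0.3, 0.5, 0.5]
width: 0.417
finger_force: 0.0
clock: 13.23
position: [0.5841, -0.0712, 0.2089]
ee_rot: [-0.001, 3.141, -0.0]
contact_force: [0.2, 1.1, 0.9]
width: 0.499
finger_force: 0.0
clock: 13.65
position: [0.5845, 0.0862, 0.2445]
ee_rot: [0.001, 3.138, 0.001]
contact_force: [0.6, -1.0, -0.5]
width: 0.219
finger_force: 0.0
t 13.65 p [0.5845 0.0862 0.2445] rot [1.000e-03 3.138e+00 1.000e-03] q [ 0.1   0.1   1.79  0.    1.25 -1.47] F [ 0.6 -1.  -0.5] w 0.219 ff 0.0
```

View pics/i.png

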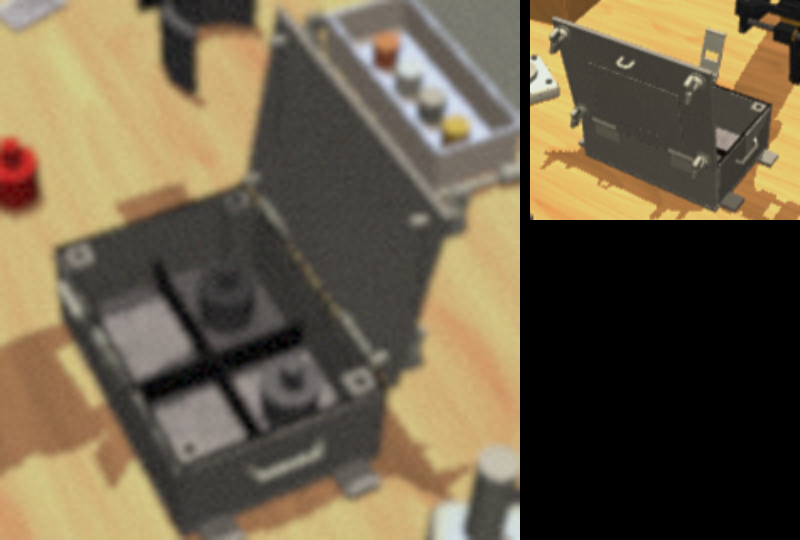

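Both pots stand upright in the far compartments and the cover is open. Next I'll triangulate its free-edge corners: scene (325.8,160.5)/(228.6,125.6) and side (333.7,143)/(376,194).

```bash
python3 - <<'E'
from h import *
f=np.load("pics/a_scene.npy",allow_pickle=True).item(); g=np.load("pics/a_side.npy",allow_pickle=True).item()
def tri(a,b):
    c1,d1=ray(f,*a);c2,d2=ray(g,*b)
    s=np.linalg.lstsq(np.c_[d1,-d2],c2-c1,rcond=None)[0]; return (c1+s[0]*d1+c2+s[1]*d2)/2,np.linalg.norm(c1+s[0]*d1-c2-s[1]*d2)
print(tri((325.8,160.5),(333.75,143)),tri((228.6,125.6),(376.2,193.75)))
E
```

```text
(array([0.66295964, 0.00328775, 0.26417712]), np.float64(0.003748394039340658)) (array([ 0.66836507, -0.25313117,  0.27067188]), np.float64(0.0020119603357476768))
```

```bash
python3 -m inch '[{"gripper":1,"dx":0,"dy":0,"dz":-0.7,"turn":0},{"gripper":1,"dx":0,"dy":0,"dz":-0.8,"turn":0},{"gripper":1,"dx":-0.4,"dy":-0.3,"dz":-0.5,"turn":0},{"gripper":1,"dx":-0.7,"dy":-0.6,"dz":0,"turn":0},{"gripper":1,"dx":-0.7,"dy":-0.6,"dz":0,"turn":0}]'
python3 -m inch '[{"gripper":1,"dx":-0.7,"dy":-0.6,"dz":0,"turn":0},{"gripper":1,"dx":-0.7,"dy":-0.6,"dz":0,"turn":0},{"gripper":1,"dx":-0.7,"dy":-0.6,"dz":0,"turn":0},{"gripper":1,"dx":-0.2,"dy":-0.6,"dz":0,"turn":0},{"gripper":1,"dx":0,"dy":-0.1,"dz":0,"turn":0}]'
python3 -m inch '[{"gripper":1,"dx":0,"dy":0,"dz":0.6,"turn":0},{"gripper":1,"dx":0,"dy":0,"dz":0.8,"turn":0},{"gripper":1,"dx":0,"dy":0,"dz":0.5,"turn":0},{"gripper":1,"dx":0,"dy":0,"dz":0,"turn":0},{"gripper":1,"dx":0,"dy":0,"dz":0,"turn":0}]'
```

```text
clock: 14.17
position: [0.6578, 0.0241, 0.3272]
ee_rot: [-0.004, 3.134, -0.001]
contact_force: [0.3, 0.6, -0.5]
width: 0.006
finger_force: 0.0
clock: 14.58
position: [0.7496, -0.0807, 0.3217]
ee_rot: [0.005, 3.142, -0.004]
contact_force: [0.0, 0.1, -0.5]
width: 0.002
finger_force: 0.0
clock: 15.0
position: [0.7468, -0.0752, 0.2455]
ee_rot: [0.0, -3.138, -0.001]
contact_force: [0.8, 0.2, 0.8]
width: -0.001
finger_force: 0.0
```

```bash
python3 -m inch '[{"gripper":1,"dx":0.5,"dy":0,"dz":0,"turn":0},{"gripper":1,"dx":0.5,"dy":0,"dz":0,"turn":0},{"gripper":1,"dx":0.4,"dy":0,"dz":0.1,"turn":0},{"gripper":1,"dx":0.4,"dy":0,"dz":0,"turn":0},{"gripper":1,"dx":0.4,"dy":0,"dz":0,"turn":0}]'
python3 -m inch '[{"gripper":1,"dx":0.4,"dy":0,"dz":0,"turn":0},{"gripper":1,"dx":0.3,"dy":0,"dz":0,"turn":0},{"gripper":1,"dx":0.36,"dy":0,"dz":0.1,"turn":0},{"gripper":1,"dx":0.36,"dy":0,"dz":0.1,"turn":0},{"gripper":1,"dx":0.36,"dy":0,"dz":0.1,"turn":0}]'
python3 - <<'E'
from h import *
f=cam("scene"); c=f["img"][95:245,195:375]; cv2.imwrite("pics/j.png",cv2.resize(c,None,fx=3,fy=3))
E
```

```text
clock: 15.42
position: [0.6623, -0.0754, 0.2476]
ee_rot: [-0.001, 3.132, -0.002]
contact_force: [4.8, -0.1, 4.1]
width: 0.007
finger_force: 2.2
clock: 15.83
position: [0.5917, -0.0759, 0.2362]
ee_rot: [-0.001, 3.131, -0.004]
contact_force: [3.5, -1.5, -1.1]
width: -0.0
finger_force: 1.5
```

View pics/j.png

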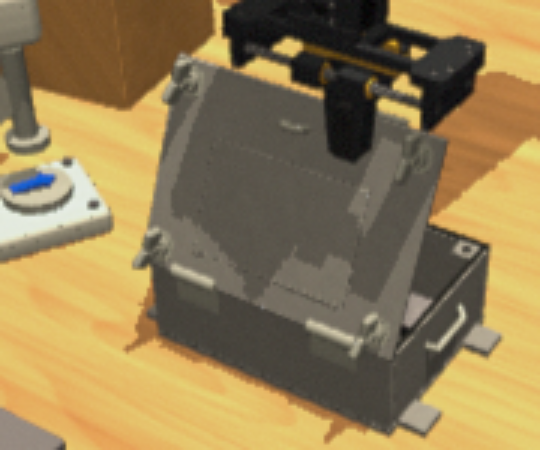

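The cover is coming down with the finger on its outer face at crop (350,150).

```bash
python3 -m inch '[{"gripper":1,"dx":0.36,"dy":0,"dz":0.25,"turn":0},{"gripper":1,"dx":0.36,"dy":0,"dz":0.25,"turn":0},{"gripper":1,"dx":0.36,"dy":0,"dz":0.27,"turn":0},{"gripper":1,"dx":0.24,"dy":0,"dz":0.29,"turn":0},{"gripper":1,"dx":0.24,"dy":0,"dz":0.29,"turn":0}]'
python3 -m inch '[{"gripper":1,"dx":0.23,"dy":0,"dz":0.29,"turn":0},{"gripper":1,"dx":0.12,"dy":0,"dz":0.28,"turn":0},{"gripper":1,"dx":0.12,"dy":0,"dz":0.28,"turn":0},{"gripper":1,"dx":0.1,"dy":0,"dz":0.28,"turn":0},{"gripper":1,"dx":0,"dy":0,"dz":0,"turn":0}]'
```

```text
clock: 16.3
position: [0.5282, -0.0756, 0.18]
ee_rot: [-0.001, 3.136, -0.002]
contact_force: [0.4, -0.8, 1.8]
width: 0.007
finger_force: 0.8
clock: 16.72
position: [0.5017, -0.0749, 0.1293]
ee_rot: [0.001, -3.138, -0.001]
contact_force: [-0.7, -0.6, -0.1]
width: 0.005
finger_force: 0.0
```

```bash
python3 -m inch '[{"gripper":1,"dx":0,"dy":0,"dz":0.25,"turn":0},{"gripper":1,"dx":0,"dy":0,"dz":0.25,"turn":0},{"gripper":1,"dx":0,"dy":0,"dz":0.2,"turn":0},{"gripper":1,"dx":0,"dy":0,"dz":0.1,"turn":0},{"gripper":1,"dx":0,"dy":0,"dz":0,"turn":0}]'
```

```text
clock: 17.13
position: [0.5036, -0.0752, 0.1004]
ee_rot: [0.001, -3.14, -0.0]
contact_force: [-5.5, 1.4, 12.6]
width: 0.004
finger_force: 5.9
```

```bash
python3 -m inch '[{"gripper":1,"dx":0,"dy":0,"dz":0.1,"turn":0},{"gripper":1,"dx":0,"dy":0,"dz":0.05,"turn":0},{"gripper":1,"dx":0,"dy":0,"dz":0,"turn":0}]'
```

```text
clock: 17.38
position: [0.5037, -0.0752, 0.1001]
ee_rot: [0.001, -3.139, -0.0]
contact_force: [-22.3, 3.9, 48.8]
width: 0.008
finger_force: 24.5
```

```bash
python3 -m inch '[{"gripper":1,"dx":0,"dy":0,"dz":-0.5,"turn":0},{"gripper":0,"dx":0,"dy":0,"dz":-0.8,"turn":0},{"gripper":0,"dx":-0.4,"dy":-0.2,"dz":-0.8,"turn":0},{"gripper":0,"dx":-0.6,"dy":-0.4,"dz":-0.6,"turn":0},{"gripper":0,"dx":-0.6,"dy":-0.4,"dz":-0.6,"turn":0}]'
python3 -m inch '[{"gripper":0,"dx":-0.5,"dy":-0.3,"dz":-0.6,"turn":0},{"gripper":0,"dx":-0.4,"dy":-0.1,"dz":-0.1,"turn":0},{"gripper":0,"dx":0,"dy":0,"dz":0,"turn":0},{"gripper":0,"dx":0,"dy":0,"dz":0,"turn":0}]'
python3 - <<'E'
from h import *
obs()
f=cam("wrist"); np.save("pics/k.npy",f,allow_pickle=True)
im=f["img"].copy()
for n,p in dict(NL=(.4746,-.024),NR=(.4774,-.24),FL=(.6206,-.022),FR=(.6234,-.238)).items():
    print(n,pix(f,p+(.129,)))
cv2.imwrite("pics/k.png",im)
E
```

```text
clock: 17.8
position: [0.5684, -0.1152, 0.2269]
ee_rot: [-0.002, 3.141, -0.0]
contact_force: [0.8, 0.6, 0.5]
width: 0.286
finger_force: 0.0
clock: 18.13
position: [0.604, -0.1313, 0.2527]
ee_rot: [0.0, -3.141, -0.001]
contact_force: [-0.6, -0.0, -1.0]
width: 0.499
finger_force: 0.0
t 18.13 p [ 0.604  -0.1313  0.2527] rot [ 0.000e+00 -3.141e+00 -1.000e-03] q [-0.25  0.15  1.71  0.    1.28 -1.83] F [-0.6 -0.  -1. ] w 0.499 ff 0.0
NL [456.6549882  33.5806641]
NR [180.12360648  37.59114022]
FL [440.39160531 211.967718  ]
FR [200.95703826 214.96516595]
```

View pics/k.png

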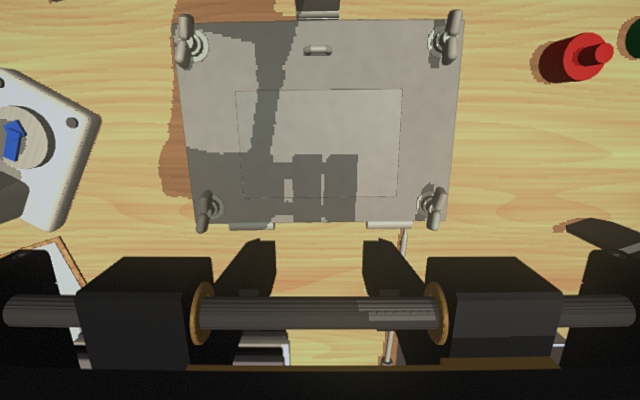

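The cover is shut with all four wings visible, at about (453,33), (184,38), (438,208) and (207,212), and slack along x. The hasp is above (318,8).

```bash
python3 -m inch '[{"gripper":0.1,"dx":0.5,"dy":0.4,"dz":0,"turn":0},{"gripper":0.1,"dx":0.75,"dy":0.6,"dz":0,"turn":0},{"gripper":0.1,"dx":0.75,"dy":0.6,"dz":0,"turn":0},{"gripper":0.1,"dx":0.75,"dy":0.6,"dz":0,"turn":0},{"gripper":0.1,"dx":0.49,"dy":0.43,"dz":0,"turn":0}]'
python3 -m inch '[{"gripper":0.1,"dx":0,"dy":0,"dz":0.6,"turn":0},{"gripper":0.1,"dx":0,"dy":0,"dz":0.8,"turn":0},{"gripper":0.1,"dx":0,"dy":0,"dz":0.6,"turn":0},{"gripper":0.1,"dx":0,"dy":0,"dz":0,"turn":0},{"gripper":0.1,"dx":0,"dy":0,"dz":0,"turn":0}]'
python3 - <<'E'
from h import *
obs()
f=cam("wrist"); cv2.imwrite("pics/l.png",f["img"]); print(pix(f,(.4746,-.025,.129)))
E
```

```text
clock: 18.6
position: [0.4692, -0.0242, 0.251]
ee_rot: [0.001, -3.136, -0.002]
contact_force: [-0.3, 0.8, 0.1]
width: 0.452
finger_force: 0.0
clock: 19.02
position: [0.471, -0.0255, 0.1711]
ee_rot: [0.001, -3.136, -0.001]
contact_force: [-0.8, -0.2, 0.3]
width: 0.453
finger_force: 0.0
t 19.02 p [ 0.471  -0.0255  0.1711] rot [ 1.000e-03 -3.136e+00 -1.000e-03] q [-0.11 -0.07  2.1   0.    1.12 -1.68] F [-0.8 -0.2  0.3] w 0.453 ff 0.0
[319.82065013 232.16870872]
```

```bash
python3 -m inch '[{"gripper":0.1,"dx":-0.08,"dy":0,"dz":0.4,"turn":0},{"gripper":0.1,"dx":0,"dy":0,"dz":0.5,"turn":0},{"gripper":0.1,"dx":0,"dy":0,"dz":0.4,"turn":0},{"gripper":0.1,"dx":0,"dy":0,"dz":0,"turn":0},{"gripper":0.1,"dx":0,"dy":0,"dz":0,"turn":0}]'
python3 -m inch '[{"gripper":1,"dx":0,"dy":0,"dz":0,"turn":0},{"gripper":1,"dx":0,"dy":0,"dz":0,"turn":0},{"gripper":1,"dx":0,"dy":0,"dz":0,"turn":0},{"gripper":1,"dx":0,"dy":0,"dz":0,"turn":0},{"gripper":1,"dx":0,"dy":0,"dz":0,"turn":0}]'
```

```text
clock: 19.48
position: [0.4775, -0.0262, 0.1224]
ee_rot: [-0.0, 3.141, -0.0]
contact_force: [0.4, 0.2, -0.1]
width: 0.448
finger_force: 0.0
clock: 19.9
position: [0.4778, -0.0251, 0.1223]
ee_rot: [0.001, 3.14, 0.004]
contact_force: [0.1, 13.7, 4.1]
width: 0.097
finger_force: 6.9
```

```bash
python3 -m inch '[{"gripper":0.4,"dx":0.05,"dy":0.06,"dz":0,"turn":0},{"gripper":0.4,"dx":0,"dy":0,"dz":0.15,"turn":0},{"gripper":1,"dx":0,"dy":0,"dz":0,"turn":0},{"gripper":1,"dx":0,"dy":0,"dz":0,"turn":0},{"gripper":1,"dx":0,"dy":0,"dz":0,"turn":0}]'
python3 -m inch '[{"gripper":1,"dx":0,"dy":0,"dz":0,"turn":0},{"gripper":1,"dx":0,"dy":0,"dz":0,"turn":0.5},{"gripper":1,"dx":0,"dy":0,"dz":0,"turn":0.8}]'
```

```text
clock: 20.32
position: [0.4746, -0.0242, 0.1149]
ee_rot: [0.001, -3.14, 0.002]
contact_force: [0.2, -2.9, -2.1]
width: 0.084
finger_force: 29.9
clock: 20.57
position: [0.4746, -0.0243, 0.1149]
ee_rot: [-0.248, -3.131, 0.002]
contact_force: [-0.7, -2.4, -2.9]
width: 0.087
finger_force: 30.0
```

```bash
python3 -m inch '[{"gripper":1,"dx":0,"dy":0,"dz":0,"turn":0.93},{"gripper":1,"dx":0,"dy":0,"dz":0,"turn":0.93},{"gripper":1,"dx":0,"dy":0,"dz":0,"turn":0.93},{"gripper":1,"dx":0,"dy":0,"dz":0,"turn":0.93},{"gripper":1,"dx":0,"dy":0,"dz":0,"turn":0.93}]'
python3 -m inch '[{"gripper":1,"dx":0,"dy":0,"dz":0,"turn":0.93},{"gripper":1,"dx":0,"dy":0,"dz":0,"turn":0.93},{"gripper":1,"dx":0,"dy":0,"dz":0,"turn":0.93},{"gripper":1,"dx":0,"dy":0,"dz":0,"turn":0},{"gripper":1,"dx":0,"dy":0,"dz":0,"turn":0}]'
python3 - <<'E'
from h import *
obs(); o=r.get_obs(); x=R.from_rotvec(o["ee_rot"]).as_matrix()[:,0]; print("turned",np.pi-np.arctan2(x[1],x[0]))
E
```

```text
clock: 20.98
position: [0.4745, -0.0245, 0.1149]
ee_rot: [-1.104, -2.94, 0.003]
contact_force: [-1.0, -3.9, -2.8]
width: 0.088
finger_force: 30.0
clock: 21.4
position: [0.4744, -0.0246, 0.1149]
ee_rot: [-1.569, -2.721, 0.003]
contact_force: [-1.7, -5.6, -3.8]
width: 0.087
finger_force: 29.9
t 21.4 p [ 0.4744 -0.0246  0.1149] rot [-1.569 -2.721  0.003] q [-0.1   0.    2.14 -0.    1.   -0.63] F [-1.7 -5.6 -3.8] w 0.087 ff 29.9
turned 1.0460734959262061
```

```bash
python3 -m inch '[{"gripper":0.3,"dx":0,"dy":0,"dz":0,"turn":0},{"gripper":0.3,"dx":0,"dy":0,"dz":0,"turn":0},{"gripper":0.3,"dx":0,"dy":0,"dz":-0.5,"turn":0},{"gripper":0.3,"dx":0,"dy":0,"dz":-0.8,"turn":0},{"gripper":0.3,"dx":0,"dy":0,"dz":-0.2,"turn":-0.97}]'
python3 -m inch '[{"gripper":0.3,"dx":0,"dy":0,"dz":0,"turn":-0.97},{"gripper":0.3,"dx":0,"dy":0,"dz":0,"turn":-0.97},{"gripper":0.3,"dx":0,"dy":0,"dz":0,"turn":-0.97},{"gripper":0.3,"dx":0,"dy":0,"dz":0,"turn":-0.97},{"gripper":0.3,"dx":0,"dy":0,"dz":0,"turn":-0.97}]'
python3 -m inch '[{"gripper":0.3,"dx":0,"dy":0,"dz":0,"turn":-0.97},{"gripper":0.3,"dx":0,"dy":0,"dz":0,"turn":-0.97},{"gripper":0.3,"dx":0,"dy":0,"dz":0,"turn":-0.97},{"gripper":0.3,"dx":0,"dy":0,"dz":0,"turn":0},{"gripper":0.3,"dx":0,"dy":0,"dz":0,"turn":0}]'
python3 - <<'E'
from h import *
obs(); o=r.get_obs(); x=R.from_rotvec(o["ee_rot"]).as_matrix()[:,0]; print("turned",np.pi-np.arctan2(x[1],x[0]))
E
```

```text
clock: 21.82
position: [0.4779, -0.0234, 0.18]
ee_rot: [1.406, 2.803, 0.005]
contact_force: [1.2, -0.0, 0.8]
width: 0.349
finger_force: 0.0
clock: 22.23
position: [0.4757, -0.0232, 0.1761]
ee_rot: [0.536, 3.094, 0.002]
contact_force: [-0.6, 0.1, -0.5]
width: 0.349
finger_force: 0.0
clock: 22.65
position: [0.4755, -0.0234, 0.1759]
ee_rot: [0.005, 3.141, 0.001]
contact_force: [0.4, -0.3, 0.1]
width: 0.349
finger_force: 0.0
t 22.65 p [ 0.4755 -0.0234  0.1759] rot [5.000e-03 3.141e+00 1.000e-03] q [-0.1  -0.07  2.09  0.    1.12 -1.67] F [ 0.4 -0.3  0.1] w 0.349 ff 0.0
turned 0.0032140237086815127
```

```bash
python3 -m inch '[{"gripper":0.1,"dx":-0.23,"dy":-0.34,"dz":0,"turn":0},{"gripper":0.1,"dx":-0.47,"dy":-0.68,"dz":0,"turn":0},{"gripper":0.1,"dx":-0.47,"dy":-0.68,"dz":0,"turn":0},{"gripper":0.1,"dx":-0.47,"dy":-0.68,"dz":0,"turn":0},{"gripper":0.1,"dx":-0.47,"dy":-0.68,"dz":0,"turn":0}]'
python3 -m inch '[{"gripper":0.1,"dx":-0.47,"dy":-0.68,"dz":0,"turn":0},{"gripper":0.1,"dx":-0.47,"dy":-0.68,"dz":0,"turn":0},{"gripper":0.1,"dx":-0.47,"dy":-0.68,"dz":0,"turn":0},{"gripper":0.1,"dx":-0.18,"dy":-0.27,"dz":0,"turn":0},{"gripper":0.1,"dx":0,"dy":0,"dz":0,"turn":0}]'
python3 -m inch '[{"gripper":0.1,"dx":0,"dy":0,"dz":0,"turn":0},{"gripper":0.1,"dx":0,"dy":0,"dz":0,"turn":0}]'
```

```text
clock: 23.07
position: [0.5605, -0.1472, 0.1758]
ee_rot: [0.005, 3.141, 0.0]
contact_force: [0.1, -0.3, 0.6]
width: 0.451
finger_force: 0.0
clock: 23.48
position: [0.6244, -0.2409, 0.1753]
ee_rot: [0.008, 3.141, -0.001]
contact_force: [-0.3, 0.6, -0.0]
width: 0.448
finger_force: 0.0
clock: 23.65
position: [0.6221, -0.2372, 0.1751]
ee_rot: [-0.002, -3.14, -0.002]
contact_force: [0.0, 1.2, -0.5]
width: 0.448
finger_force: 0.0
```

Good; I'll lower and grip here.

```bash
python3 -m inch '[{"gripper":0.1,"dx":-0.03,"dy":0,"dz":0.5,"turn":0},{"gripper":0.1,"dx":0,"dy":0,"dz":0.6,"turn":0},{"gripper":0.1,"dx":0,"dy":0,"dz":0.4,"turn":0},{"gripper":0.4,"dx":0,"dy":0,"dz":0,"turn":0},{"gripper":0.5,"dx":0,"dy":0,"dz":0,"turn":0}]'
python3 -m inch '[{"gripper":1,"dx":0,"dy":0,"dz":0,"turn":0},{"gripper":1,"dx":0,"dy":0,"dz":0,"turn":0},{"gripper":1,"dx":0,"dy":0,"dz":0,"turn":0},{"gripper":1,"dx":0,"dy":0,"dz":0,"turn":0}]'
```

```text
clock: 24.07
position: [0.6227, -0.2367, 0.1146]
ee_rot: [0.0, -3.139, -0.002]
contact_force: [-1.2, 1.2, 0.9]
width: 0.322
finger_force: 0.0
clock: 24.4
position: [0.6251, -0.2384, 0.1176]
ee_rot: [0.002, 3.139, -0.0]
contact_force: [-1.0, 3.7, 5.4]
width: 0.088
finger_force: 29.5
```

Gripped, so I'll turn 1.05 rad.

```bash
python3 -m inch '[{"gripper":1,"dx":0,"dy":0,"dz":0,"turn":0.5},{"gripper":1,"dx":0,"dy":0,"dz":0,"turn":0.8},{"gripper":1,"dx":0,"dy":0,"dz":0,"turn":0.93},{"gripper":1,"dx":0,"dy":0,"dz":0,"turn":0.93},{"gripper":1,"dx":0,"dy":0,"dz":0,"turn":0.93}]'
python3 -m inch '[{"gripper":1,"dx":0,"dy":0,"dz":0,"turn":0.93},{"gripper":1,"dx":0,"dy":0,"dz":0,"turn":0.93},{"gripper":1,"dx":0,"dy":0,"dz":0,"turn":0.93},{"gripper":1,"dx":0,"dy":0,"dz":0,"turn":0.93},{"gripper":1,"dx":0,"dy":0,"dz":0,"turn":0.93}]'
python3 -m inch '[{"gripper":1,"dx":0,"dy":0,"dz":0,"turn":0},{"gripper":1,"dx":0,"dy":0,"dz":0,"turn":0},{"gripper":1,"dx":0,"dy":0,"dz":0,"turn":0}]'
cat >> h.py <<'E'
def turned():
    o=r.get_obs(); x=R.from_rotvec(o["ee_rot"]).as_matrix()[:,0]; print("turned",round(np.pi-np.arctan2(x[1],x[0])%(2*np.pi),3))
E
python3 -c "
from h import *
turned()"
```

```text
clock: 24.82
position: [0.6248, -0.2393, 0.1176]
ee_rot: [0.772, 3.043, -0.002]
contact_force: [-3.5, -1.1, 5.4]
width: 0.081
finger_force: 29.9
clock: 25.23
position: [0.6241, -0.24, 0.1176]
ee_rot: [1.58, 2.714, -0.003]
contact_force: [-4.3, -2.0, 5.8]
width: 0.089
finger_force: 29.9
clock: 25.48
position: [0.6241, -0.24, 0.1176]
ee_rot: [1.574, 2.717, -0.003]
contact_force: [-4.5, -2.5, 6.3]
width: 0.087
finger_force: 29.7
turned 1.05
```

```bash
python3 -m inch '[{"gripper":0.3,"dx":0,"dy":0,"dz":0,"turn":0},{"gripper":0.3,"dx":0,"dy":0,"dz":0,"turn":0},{"gripper":0.3,"dx":0,"dy":0,"dz":-0.5,"turn":0},{"gripper":0.3,"dx":0,"dy":0,"dz":-0.8,"turn":0},{"gripper":0.3,"dx":0,"dy":0,"dz":-0.2,"turn":-0.97}]'
python3 -m inch '[{"gripper":0.3,"dx":0,"dy":0,"dz":0,"turn":-0.97},{"gripper":0.3,"dx":0,"dy":0,"dz":0,"turn":-0.97},{"gripper":0.3,"dx":0,"dy":0,"dz":0,"turn":-0.97},{"gripper":0.3,"dx":0,"dy":0,"dz":0,"turn":-0.97},{"gripper":0.3,"dx":0,"dy":0,"dz":0,"turn":-0.97}]'
python3 -m inch '[{"gripper":0.3,"dx":0,"dy":0,"dz":0,"turn":-0.97},{"gripper":0.3,"dx":0,"dy":0,"dz":0,"turn":-0.97},{"gripper":0.1,"dx":0,"dy":0,"dz":0,"turn":-0.97},{"gripper":0.1,"dx":0.3,"dy":0,"dz":0,"turn":0},{"gripper":0.1,"dx":0.6,"dy":0,"dz":0,"turn":0}]'
python3 -m inch '[{"gripper":0.1,"dx":0.7,"dy":0,"dz":0,"turn":0},{"gripper":0.1,"dx":0.7,"dy":0,"dz":0,"turn":0},{"gripper":0.1,"dx":0.7,"dy":0,"dz":0,"turn":0},{"gripper":0.1,"dx":0.5,"dy":0,"dz":0,"turn":0},{"gripper":0.1,"dx":0.1,"dy":0,"dz":0,"turn":0}]'
python3 -m inch '[{"gripper":0.1,"dx":0,"dy":0,"dz":0,"turn":0},{"gripper":0.1,"dx":0,"dy":0,"dz":0,"turn":0},{"gripper":0.1,"dx":0,"dy":0,"dz":0,"turn":0}]'
python3 -c "
from h import *
turned()"
```

```text
clock: 25.9
position: [0.6264, -0.2392, 0.1799]
ee_rot: [1.409, 2.801, 0.001]
contact_force: [0.2, 0.0, 0.4]
width: 0.35
finger_force: 0.0
clock: 26.32
position: [0.6243, -0.2384, 0.1753]
ee_rot: [0.54, 3.095, 0.0]
contact_force: [-0.2, -0.8, 0.0]
width: 0.353
finger_force: 0.0
clock: 26.73
position: [0.5899, -0.2383, 0.1753]
ee_rot: [0.001, 3.14, -0.0]
contact_force: [-0.2, -0.3, 0.8]
width: 0.453
finger_force: 0.0
clock: 27.15
position: [0.4772, -0.2377, 0.175]
ee_rot: [-0.005, -3.14, -0.001]
contact_force: [-0.0, 0.5, -0.2]
width: 0.449
finger_force: 0.0
clock: 27.4
position: [0.4816, -0.2385, 0.1759]
ee_rot: [0.003, 3.14, -0.001]
contact_force: [0.2, 0.4, 0.0]
width: 0.452
finger_force: 0.0
turned 0.002
```

```bash
python3 -m inch '[{"gripper":0.1,"dx":0.1,"dy":-0.03,"dz":0.5,"turn":0},{"gripper":0.1,"dx":0,"dy":0,"dz":0.6,"turn":0},{"gripper":0.1,"dx":0,"dy":0,"dz":0.4,"turn":0},{"gripper":0.4,"dx":0,"dy":0,"dz":0,"turn":0},{"gripper":0.5,"dx":0,"dy":0,"dz":0,"turn":0}]'
python3 -m inch '[{"gripper":1,"dx":0,"dy":0,"dz":0,"turn":0},{"gripper":1,"dx":0,"dy":0,"dz":0,"turn":0},{"gripper":1,"dx":0,"dy":0,"dz":0,"turn":0},{"gripper":1,"dx":0,"dy":0,"dz":0,"turn":0}]'
```

```text
clock: 27.82
position: [0.4764, -0.2391, 0.1145]
ee_rot: [-0.002, -3.139, -0.002]
contact_force: [-0.0, 0.6, 0.0]
width: 0.322
finger_force: 0.0
clock: 28.15
position: [0.4776, -0.2403, 0.1171]
ee_rot: [0.003, 3.138, -0.003]
contact_force: [1.0, -1.2, 1.3]
width: 0.085
finger_force: 29.6
```

```bash
python3 -m inch '[{"gripper":1,"dx":0,"dy":0,"dz":0,"turn":0.5},{"gripper":1,"dx":0,"dy":0,"dz":0,"turn":0.8},{"gripper":1,"dx":0,"dy":0,"dz":0,"turn":0.93},{"gripper":1,"dx":0,"dy":0,"dz":0,"turn":0.93},{"gripper":1,"dx":0,"dy":0,"dz":0,"turn":0.93}]'
python3 -m inch '[{"gripper":1,"dx":0,"dy":0,"dz":0,"turn":0.93},{"gripper":1,"dx":0,"dy":0,"dz":0,"turn":0.93},{"gripper":1,"dx":0,"dy":0,"dz":0,"turn":0.93},{"gripper":1,"dx":0,"dy":0,"dz":0,"turn":0.93},{"gripper":1,"dx":0,"dy":0,"dz":0,"turn":0.93}]'
python3 -m inch '[{"gripper":1,"dx":0,"dy":0,"dz":0,"turn":0},{"gripper":1,"dx":0,"dy":0,"dz":0,"turn":0},{"gripper":1,"dx":0,"dy":0,"dz":0,"turn":0}]'
python3 -c "
from h import *
turned()"
```

```text
clock: 28.57
position: [0.4775, -0.2405, 0.1171]
ee_rot: [0.773, 3.041, -0.002]
contact_force: [-0.3, -1.3, 1.1]
width: 0.085
finger_force: 29.9
clock: 28.98
position: [0.4773, -0.2407, 0.1171]
ee_rot: [1.581, 2.711, -0.001]
contact_force: [0.0, -3.0, 2.4]
width: 0.086
finger_force: 29.9
clock: 29.23
position: [0.4773, -0.2407, 0.117]
ee_rot: [1.57, 2.717, -0.001]
contact_force: [0.7, -3.0, 6.1]
width: 0.085
finger_force: 29.7
turned 1.048
```

```bash
python3 -m inch '[{"gripper":0.3,"dx":0,"dy":0,"dz":0,"turn":0},{"gripper":0.3,"dx":0,"dy":0,"dz":0,"turn":0},{"gripper":0.3,"dx":0,"dy":0,"dz":-0.5,"turn":0},{"gripper":0.3,"dx":0,"dy":0,"dz":-0.8,"turn":0},{"gripper":0.3,"dx":0,"dy":0,"dz":-0.2,"turn":-0.97}]'
python3 -m inch '[{"gripper":0.3,"dx":0,"dy":0,"dz":0,"turn":-0.97},{"gripper":0.3,"dx":0,"dy":0,"dz":0,"turn":-0.97},{"gripper":0.3,"dx":0,"dy":0,"dz":0,"turn":-0.97},{"gripper":0.3,"dx":0,"dy":0,"dz":0,"turn":-0.97},{"gripper":0.3,"dx":0,"dy":0,"dz":0,"turn":-0.97}]'
python3 -m inch '[{"gripper":0.3,"dx":0,"dy":0,"dz":0,"turn":-0.97},{"gripper":0.3,"dx":0,"dy":0,"dz":0,"turn":-0.97},{"gripper":0.1,"dx":0,"dy":0,"dz":0,"turn":-0.97},{"gripper":0.1,"dx":-0.22,"dy":0.34,"dz":0,"turn":0},{"gripper":0.1,"dx":-0.45,"dy":0.68,"dz":0,"turn":0}]'
python3 -m inch '[{"gripper":0.1,"dx":-0.45,"dy":0.68,"dz":0,"turn":0},{"gripper":0.1,"dx":-0.45,"dy":0.68,"dz":0,"turn":0},{"gripper":0.1,"dx":-0.45,"dy":0.68,"dz":0,"turn":0},{"gripper":0.1,"dx":-0.45,"dy":0.68,"dz":0,"turn":0},{"gripper":0.1,"dx":-0.45,"dy":0.68,"dz":0,"turn":0}]'
python3 -m inch '[{"gripper":0.1,"dx":-0.45,"dy":0.68,"dz":0,"turn":0},{"gripper":0.1,"dx":-0.21,"dy":0.34,"dz":0,"turn":0},{"gripper":0.1,"dx":0,"dy":0,"dz":0,"turn":0},{"gripper":0.1,"dx":0,"dy":0,"dz":0,"turn":0},{"gripper":0.1,"dx":0,"dy":0,"dz":0,"turn":0}]'
python3 -c "
from h import *
turned()"
```

```text
clock: 29.65
position: [0.4774, -0.2396, 0.1786]
ee_rot: [1.411, 2.804, 0.001]
contact_force: [1.0, 0.0, 0.8]
width: 0.355
finger_force: 0.0
clock: 30.07
position: [0.4754, -0.2385, 0.1745]
ee_rot: [-0.539, -3.093, -0.002]
contact_force: [0.1, 0.5, 0.7]
width: 0.351
finger_force: 0.0
clock: 30.48
position: [0.5014, -0.1994, 0.1744]
ee_rot: [-0.008, -3.139, -0.001]
contact_force: [0.6, -0.4, 0.3]
width: 0.451
finger_force: 0.0
clock: 30.9
position: [0.5932, -0.061, 0.1744]
ee_rot: [-0.003, -3.139, -0.002]
contact_force: [1.1, -1.2, -0.4]
width: 0.449
finger_force: 0.0
clock: 31.32
position: [0.619, -0.023, 0.1748]
ee_rot: [-0.004, -3.14, 0.001]
contact_force: [-0.1, -0.3, 0.3]
width: 0.447
finger_force: 0.0
turned 0.003
```

```bash
python3 -m inch '[{"gripper":0.1,"dx":-0.03,"dy":0.02,"dz":0.5,"turn":0},{"gripper":0.1,"dx":0,"dy":0,"dz":0.6,"turn":0},{"gripper":0.1,"dx":0,"dy":0,"dz":0.35,"turn":0},{"gripper":0.4,"dx":0,"dy":0,"dz":0,"turn":0},{"gripper":0.5,"dx":0,"dy":0,"dz":0,"turn":0}]'
python3 -m inch '[{"gripper":1,"dx":0,"dy":0,"dz":0,"turn":0},{"gripper":1,"dx":0,"dy":0,"dz":0,"turn":0},{"gripper":1,"dx":0,"dy":0,"dz":0,"turn":0},{"gripper":1,"dx":0,"dy":0,"dz":0,"turn":0}]'
```

```text
clock: 31.73
position: [0.6198, -0.0225, 0.1164]
ee_rot: [-0.007, -3.138, -0.0]
contact_force: [0.4, -0.2, 0.4]
width: 0.322
finger_force: 0.0
clock: 32.07
position: [0.6224, -0.0223, 0.1192]
ee_rot: [0.005, 3.139, -0.002]
contact_force: [0.0, -3.4, 3.4]
width: 0.086
finger_force: 29.6
```

```bash
python3 -m inch '[{"gripper":1,"dx":0,"dy":0,"dz":0,"turn":0.5},{"gripper":1,"dx":0,"dy":0,"dz":0,"turn":0.8},{"gripper":1,"dx":0,"dy":0,"dz":0,"turn":0.93},{"gripper":1,"dx":0,"dy":0,"dz":0,"turn":0.93},{"gripper":1,"dx":0,"dy":0,"dz":0,"turn":0.93}]'
python3 -m inch '[{"gripper":1,"dx":0,"dy":0,"dz":0,"turn":0.93},{"gripper":1,"dx":0,"dy":0,"dz":0,"turn":0.93},{"gripper":1,"dx":0,"dy":0,"dz":0,"turn":0.93},{"gripper":1,"dx":0,"dy":0,"dz":0,"turn":0.93},{"gripper":1,"dx":0,"dy":0,"dz":0,"turn":0.93}]'
python3 -m inch '[{"gripper":1,"dx":0,"dy":0,"dz":0,"turn":0},{"gripper":1,"dx":0,"dy":0,"dz":0,"turn":0},{"gripper":0.3,"dx":0,"dy":0,"dz":0,"turn":0},{"gripper":0.3,"dx":0,"dy":0,"dz":0,"turn":0}]'
python3 -m inch '[{"gripper":0.3,"dx":0,"dy":0,"dz":-0.4,"turn":0},{"gripper":0.3,"dx":0,"dy":0,"dz":-0.7,"turn":0},{"gripper":0.3,"dx":0,"dy":0,"dz":-0.3,"turn":0},{"gripper":0.3,"dx":0,"dy":0,"dz":0,"turn":0},{"gripper":0.3,"dx":0,"dy":0,"dz":0,"turn":0}]'
python3 -c "
from h import *
turned()"
```

```text
clock: 32.48
position: [0.6223, -0.0234, 0.1192]
ee_rot: [0.774, 3.042, -0.004]
contact_force: [-0.8, -7.4, 3.2]
width: 0.085
finger_force: 29.9
clock: 32.9
position: [0.6214, -0.0242, 0.1192]
ee_rot: [1.582, 2.711, -0.006]
contact_force: [-4.4, -9.0, 6.1]
width: 0.088
finger_force: 29.9
clock: 33.23
position: [0.6217, -0.0215, 0.1183]
ee_rot: [1.578, 2.716, 0.002]
contact_force: [0.2, 0.8, -0.9]
width: 0.216
finger_force: 0.0
clock: 33.65
position: [0.6222, -0.0212, 0.1745]
ee_rot: [1.576, 2.715, 0.002]
contact_force: [0.2, 0.7, -0.4]
width: 0.35
finger_force: 0.0
turned 1.052
```

```bash
python3 -m inch '[{"gripper":0.3,"dx":0,"dy":-0.04,"dz":0.4,"turn":0},{"gripper":0.3,"dx":0,"dy":0,"dz":0.7,"turn":0},{"gripper":0.3,"dx":0,"dy":0,"dz":0.3,"turn":0},{"gripper":1,"dx":0,"dy":0,"dz":0,"turn":0},{"gripper":1,"dx":0,"dy":0,"dz":0,"turn":0}]'
python3 -m inch '[{"gripper":1,"dx":0,"dy":0,"dz":0,"turn":0},{"gripper":1,"dx":0,"dy":0,"dz":0,"turn":0},{"gripper":1,"dx":0,"dy":0,"dz":0,"turn":0},{"gripper":1,"dx":0,"dy":0,"dz":0,"turn":0.6},{"gripper":1,"dx":0,"dy":0,"dz":0,"turn":0.9}]'
python3 -m inch '[{"gripper":1,"dx":0,"dy":0,"dz":0,"turn":0.95},{"gripper":1,"dx":0,"dy":0,"dz":0,"turn":0.95},{"gripper":1,"dx":0,"dy":0,"dz":0,"turn":0.95},{"gripper":1,"dx":0,"dy":0,"dz":0,"turn":0.95},{"gripper":1,"dx":0,"dy":0,"dz":0,"turn":0.95}]'
python3 -m inch '[{"gripper":1,"dx":0,"dy":0,"dz":0,"turn":0.95},{"gripper":1,"dx":0,"dy":0,"dz":0,"turn":0.9},{"gripper":1,"dx":0,"dy":0,"dz":0,"turn":0.6},{"gripper":1,"dx":0,"dy":0,"dz":0,"turn":0.3},{"gripper":1,"dx":0,"dy":0,"dz":0,"turn":0}]'
python3 -c "
from h import *
turned();print(r.get_obs()['wrist_torque'],r.get_obs()['joint_pos'])"
```

```text
clock: 34.07
position: [0.6182, -0.0221, 0.1153]
ee_rot: [-1.575, -2.713, 0.003]
contact_force: [0.5, -0.1, 0.1]
width: 0.226
finger_force: 0.0
clock: 34.48
position: [0.6203, -0.0226, 0.1185]
ee_rot: [1.819, 2.56, 0.0]
contact_force: [-1.6, -1.4, -0.5]
width: 0.084
finger_force: 30.0
clock: 34.9
position: [0.6201, -0.0226, 0.1185]
ee_rot: [2.467, 1.943, 0.0]
contact_force: [-1.3, -0.5, -0.1]
width: 0.083
finger_force: 30.0
clock: 35.32
position: [0.6201, -0.0226, 0.1185]
ee_rot: [2.749, 1.519, 0.0]
contact_force: [-2.6, -1.0, 0.3]
width: 0.089
finger_force: 30.5
turned 2.132
[-0.25290194  0.41420212  0.41466672] [-7.62173117e-02  2.60966637e-01  1.84042655e+00 -8.05172855e-04
  1.03952035e+00  4.85107239e-01]
```

```bash
cat >> h.py <<'E'
def to(x,y,z):
    o=r.get_obs(); print("units dx,dy,dz",np.round(R.from_rotvec(o["ee_rot"]).inv().apply(np.array([x,y,z])-o["position"])/.04,2)); turned()
E
python3 -m inch '[{"gripper":0.3,"dx":0,"dy":0,"dz":0,"turn":-0.2},{"gripper":0.3,"dx":0,"dy":0,"dz":0,"turn":0},{"gripper":0.3,"dx":0,"dy":0,"dz":-0.5,"turn":0},{"gripper":0.3,"dx":0,"dy":0,"dz":-0.8,"turn":0},{"gripper":0.3,"dx":0,"dy":0,"dz":-0.2,"turn":-0.98}]'
python3 -m inch '[{"gripper":0.3,"dx":0,"dy":0,"dz":0,"turn":-0.98},{"gripper":0.3,"dx":0,"dy":0,"dz":0,"turn":-0.98},{"gripper":0.3,"dx":0,"dy":0,"dz":0,"turn":-0.98},{"gripper":0.3,"dx":0,"dy":0,"dz":0,"turn":-0.98},{"gripper":0.3,"dx":0,"dy":0,"dz":0,"turn":-0.98}]'
python3 -m inch '[{"gripper":0.3,"dx":0,"dy":0,"dz":0,"turn":-0.98},{"gripper":0.3,"dx":0,"dy":0,"dz":0,"turn":-0.98},{"gripper":0.3,"dx":0,"dy":0,"dz":0,"turn":-0.98},{"gripper":0.3,"dx":0,"dy":0,"dz":0,"turn":0},{"gripper":0.3,"dx":0,"dy":0,"dz":0,"turn":0}]'
python3 -c "
from h import *
to(.4774,-.2403,.176)"
```

```text
clock: 35.73
position: [0.6228, -0.0223, 0.1825]
ee_rot: [2.631, 1.71, 0.01]
contact_force: [1.2, -1.2, 0.3]
width: 0.35
finger_force: 0.0
clock: 36.15
position: [0.6205, -0.0222, 0.1781]
ee_rot: [2.018, 2.406, 0.002]
contact_force: [-0.7, -0.7, -1.1]
width: 0.35
finger_force: 0.0
clock: 36.57
position: [0.6203, -0.0222, 0.1779]
ee_rot: [1.578, 2.716, 0.001]
contact_force: [0.6, -0.5, -0.1]
width: 0.353
finger_force: 0.0
units dx,dy,dz [-2.97 -5.8   0.04]
turned 1.053
```

```bash
python3 -m inch '[{"gripper":0.3,"dx":-0.17,"dy":-0.3,"dz":0,"turn":0},{"gripper":0.3,"dx":-0.35,"dy":-0.7,"dz":0,"turn":0},{"gripper":0.3,"dx":-0.35,"dy":-0.7,"dz":0,"turn":0},{"gripper":0.3,"dx":-0.35,"dy":-0.7,"dz":0,"turn":0},{"gripper":0.3,"dx":-0.35,"dy":-0.7,"dz":0,"turn":0}]'
python3 -m inch '[{"gripper":0.3,"dx":-0.35,"dy":-0.7,"dz":0,"turn":0},{"gripper":0.3,"dx":-0.35,"dy":-0.7,"dz":0,"turn":0},{"gripper":0.3,"dx":-0.35,"dy":-0.7,"dz":0,"turn":0},{"gripper":0.3,"dx":-0.35,"dy":-0.6,"dz":0,"turn":0},{"gripper":0.3,"dx":0,"dy":0,"dz":0,"turn":0}]'
python3 -m inch '[{"gripper":0.3,"dx":0,"dy":0,"dz":0,"turn":0},{"gripper":0.3,"dx":0,"dy":0,"dz":0,"turn":0},{"gripper":0.3,"dx":0,"dy":0,"dz":0,"turn":0}]'
python3 -c "
from h import *
to(.4774,-.2403,.116)"
```

```text
clock: 36.98
position: [0.5423, -0.14, 0.1776]
ee_rot: [1.576, 2.717, -0.001]
contact_force: [-0.7, -0.7, 0.2]
width: 0.351
finger_force: 0.0
clock: 37.4
position: [0.475, -0.2448, 0.1777]
ee_rot: [1.582, 2.714, -0.004]
contact_force: [0.4, 1.6, 0.2]
width: 0.351
finger_force: 0.0
clock: 37.65
position: [0.4781, -0.2404, 0.1776]
ee_rot: [1.574, 2.719, 0.001]
contact_force: [-0.2, 0.8, 0.3]
width: 0.348
finger_force: 0.0
units dx,dy,dz [ 0.01 -0.02  1.54]
turned 1.05
```

```bash
python3 -m inch '[{"gripper":0.3,"dx":0,"dy":0,"dz":0.4,"turn":0},{"gripper":0.3,"dx":0,"dy":0,"dz":0.7,"turn":0},{"gripper":0.3,"dx":0,"dy":0,"dz":0.4,"turn":0},{"gripper":1,"dx":0,"dy":0,"dz":0,"turn":0},{"gripper":1,"dx":0,"dy":0,"dz":0,"turn":0}]'
python3 -m inch '[{"gripper":1,"dx":0,"dy":0,"dz":0,"turn":0},{"gripper":1,"dx":0,"dy":0,"dz":0,"turn":0},{"gripper":1,"dx":0,"dy":0,"dz":0,"turn":0},{"gripper":1,"dx":0,"dy":0,"dz":0,"turn":0.6},{"gripper":1,"dx":0,"dy":0,"dz":0,"turn":0.9}]'
python3 -m inch '[{"gripper":1,"dx":0,"dy":0,"dz":0,"turn":0.95},{"gripper":1,"dx":0,"dy":0,"dz":0,"turn":0.95},{"gripper":1,"dx":0,"dy":0,"dz":0,"turn":0.95},{"gripper":1,"dx":0,"dy":0,"dz":0,"turn":0.95},{"gripper":1,"dx":0,"dy":0,"dz":0,"turn":0.95}]'
python3 -m inch '[{"gripper":1,"dx":0,"dy":0,"dz":0,"turn":0.95},{"gripper":1,"dx":0,"dy":0,"dz":0,"turn":0.9},{"gripper":1,"dx":0,"dy":0,"dz":0,"turn":0.6},{"gripper":1,"dx":0,"dy":0,"dz":0,"turn":0.3},{"gripper":1,"dx":0,"dy":0,"dz":0,"turn":0}]'
python3 -c "
from h import *
turned();print(r.get_obs()['wrist_torque'])"
```

```text
clock: 38.07
position: [0.4776, -0.2395, 0.1166]
ee_rot: [-1.571, -2.718, -0.0]
contact_force: [-0.6, -0.3, 1.3]
width: 0.223
finger_force: 0.0
clock: 38.48
position: [0.4776, -0.2416, 0.1187]
ee_rot: [1.815, 2.563, -0.002]
contact_force: [-4.7, -2.1, 1.6]
width: 0.087
finger_force: 30.0
clock: 38.9
position: [0.4769, -0.2416, 0.1186]
ee_rot: [-2.465, -1.947, 0.004]
contact_force: [-6.8, -1.6, 3.2]
width: 0.087
finger_force: 30.0
clock: 39.32
position: [0.4765, -0.2415, 0.1187]
ee_rot: [-2.748, -1.522, 0.005]
contact_force: [-7.0, -1.5, 4.6]
width: 0.085
finger_force: 30.5
turned 2.13
[-0.38200202  1.26974852  0.39028393]
```

Home with stop torque. Next is NL.

```bash
python3 -m inch '[{"gripper":0.3,"dx":0,"dy":0,"dz":0,"turn":-0.2},{"gripper":0.3,"dx":0,"dy":0,"dz":0,"turn":0},{"gripper":0.3,"dx":0,"dy":0,"dz":-0.5,"turn":0},{"gripper":0.3,"dx":0,"dy":0,"dz":-0.8,"turn":0},{"gripper":0.3,"dx":0,"dy":0,"dz":-0.2,"turn":-0.98}]'
python3 -m inch '[{"gripper":0.3,"dx":0,"dy":0,"dz":0,"turn":-0.98},{"gripper":0.3,"dx":0,"dy":0,"dz":0,"turn":-0.98},{"gripper":0.3,"dx":0,"dy":0,"dz":0,"turn":-0.98},{"gripper":0.3,"dx":0,"dy":0,"dz":0,"turn":-0.98},{"gripper":0.3,"dx":0,"dy":0,"dz":0,"turn":-0.98}]'
python3 -m inch '[{"gripper":0.3,"dx":0,"dy":0,"dz":0,"turn":-0.98},{"gripper":0.3,"dx":0,"dy":0,"dz":0,"turn":-0.98},{"gripper":0.3,"dx":0,"dy":0,"dz":0,"turn":-0.98},{"gripper":0.3,"dx":0,"dy":0,"dz":0,"turn":0},{"gripper":0.3,"dx":0,"dy":0,"dz":0,"turn":0}]'
python3 -c "
from h import *
to(.4746,-.0243,.176)"
```

```text
clock: 39.73
position: [0.481, -0.2421, 0.1827]
ee_rot: [2.627, 1.71, 0.007]
contact_force: [-0.7, -0.6, 0.1]
width: 0.351
finger_force: 0.0
clock: 40.15
position: [0.479, -0.241, 0.1786]
ee_rot: [2.016, 2.407, 0.002]
contact_force: [-0.1, -0.3, 0.4]
width: 0.349
finger_force: 0.0
clock: 40.57
position: [0.4786, -0.2409, 0.1782]
ee_rot: [1.575, 2.717, 0.001]
contact_force: [0.4, 0.1, -0.4]
width: 0.35
finger_force: 0.0
units dx,dy,dz [4.75 2.6  0.05]
turned 1.051
```

```bash
python3 -m inch '[{"gripper":0.3,"dx":0.3,"dy":0.17,"dz":0,"turn":0},{"gripper":0.3,"dx":0.6,"dy":0.33,"dz":0,"turn":0},{"gripper":0.3,"dx":0.6,"dy":0.33,"dz":0,"turn":0},{"gripper":0.3,"dx":0.6,"dy":0.33,"dz":0,"turn":0},{"gripper":0.3,"dx":0.6,"dy":0.33,"dz":0,"turn":0}]'
python3 -m inch '[{"gripper":0.3,"dx":0.6,"dy":0.33,"dz":0,"turn":0},{"gripper":0.3,"dx":0.6,"dy":0.33,"dz":0,"turn":0},{"gripper":0.3,"dx":0.6,"dy":0.33,"dz":0,"turn":0},{"gripper":0.3,"dx":0.25,"dy":0.12,"dz":0,"turn":0},{"gripper":0.3,"dx":0,"dy":0,"dz":0,"turn":0}]'
python3 -m inch '[{"gripper":0.3,"dx":0,"dy":0,"dz":0,"turn":0},{"gripper":0.3,"dx":0,"dy":0,"dz":0,"turn":0},{"gripper":0.3,"dx":0,"dy":0,"dz":0,"turn":0}]'
python3 -c "
from h import *
to(.4746,-.0243,.116)"
```

```text
clock: 40.98
position: [0.4752, -0.1156, 0.1777]
ee_rot: [1.575, 2.718, 0.001]
contact_force: [1.0, 0.6, 0.3]
width: 0.352
finger_force: 0.0
clock: 41.4
position: [0.4725, -0.0218, 0.1776]
ee_rot: [-1.568, -2.722, -0.001]
contact_force: [-0.5, 0.1, -0.8]
width: 0.351
finger_force: 0.0
clock: 41.65
position: [0.4731, -0.0253, 0.1775]
ee_rot: [1.573, 2.719, -0.0]
contact_force: [-1.8, 0.2, 0.0]
width: 0.345
finger_force: 0.0
units dx,dy,dz [0.   0.05 1.54]
turned 1.049
```

```bash
python3 -m inch '[{"gripper":0.3,"dx":0,"dy":0.04,"dz":0.4,"turn":0},{"gripper":0.3,"dx":0,"dy":0,"dz":0.7,"turn":0},{"gripper":0.3,"dx":0,"dy":0,"dz":0.4,"turn":0},{"gripper":1,"dx":0,"dy":0,"dz":0,"turn":0},{"gripper":1,"dx":0,"dy":0,"dz":0,"turn":0}]'
python3 -m inch '[{"gripper":1,"dx":0,"dy":0,"dz":0,"turn":0},{"gripper":1,"dx":0,"dy":0,"dz":0,"turn":0},{"gripper":1,"dx":0,"dy":0,"dz":0,"turn":0},{"gripper":1,"dx":0,"dy":0,"dz":0,"turn":0.6},{"gripper":1,"dx":0,"dy":0,"dz":0,"turn":0.9}]'
python3 -m inch '[{"gripper":1,"dx":0,"dy":0,"dz":0,"turn":0.95},{"gripper":1,"dx":0,"dy":0,"dz":0,"turn":0.95},{"gripper":1,"dx":0,"dy":0,"dz":0,"turn":0.95},{"gripper":1,"dx":0,"dy":0,"dz":0,"turn":0.95},{"gripper":1,"dx":0,"dy":0,"dz":0,"turn":0.95}]'
python3 -m inch '[{"gripper":1,"dx":0,"dy":0,"dz":0,"turn":0.95},{"gripper":1,"dx":0,"dy":0,"dz":0,"turn":0.9},{"gripper":1,"dx":0,"dy":0,"dz":0,"turn":0.6},{"gripper":1,"dx":0,"dy":0,"dz":0,"turn":0.3},{"gripper":1,"dx":0,"dy":0,"dz":0,"turn":0}]'
python3 -c "
from h import *
turned();print(r.get_obs()['wrist_torque'])"
```

```text
clock: 42.07
position: [0.4735, -0.0244, 0.1167]
ee_rot: [-1.572, -2.717, 0.002]
contact_force: [0.3, -0.4, 0.2]
width: 0.22
finger_force: 0.0
clock: 42.48
position: [0.4744, -0.0247, 0.1187]
ee_rot: [1.812, 2.565, -0.002]
contact_force: [-3.5, -4.4, 2.6]
width: 0.084
finger_force: 30.0
clock: 42.9
position: [0.4741, -0.0247, 0.1187]
ee_rot: [2.462, 1.949, -0.003]
contact_force: [-4.2, -4.9, 3.0]
width: 0.082
finger_force: 30.0
clock: 43.32
position: [0.474, -0.0246, 0.1187]
ee_rot: [2.745, 1.525, -0.002]
contact_force: [-3.7, -4.1, 3.3]
width: 0.088
finger_force: 30.4
turned 2.127
[-0.73949416  0.87895099  0.39625006]
```

```bash
python3 -m inch '[{"gripper":0.3,"dx":0,"dy":0,"dz":0,"turn":-0.2},{"gripper":0.3,"dx":0,"dy":0,"dz":0,"turn":0},{"gripper":0.3,"dx":0,"dy":0,"dz":-0.5,"turn":0},{"gripper":0.3,"dx":0,"dy":0,"dz":-0.8,"turn":0},{"gripper":0.3,"dx":0,"dy":0,"dz":-0.2,"turn":-0.98}]'
python3 -m inch '[{"gripper":0.3,"dx":0,"dy":0,"dz":0,"turn":-0.98},{"gripper":0.3,"dx":0,"dy":0,"dz":0,"turn":-0.98},{"gripper":0.3,"dx":0,"dy":0,"dz":0,"turn":-0.98},{"gripper":0.3,"dx":0,"dy":0,"dz":0,"turn":-0.98},{"gripper":0.3,"dx":0,"dy":0,"dz":0,"turn":-0.98}]'
python3 -m inch '[{"gripper":0.3,"dx":0,"dy":0,"dz":0,"turn":-0.98},{"gripper":0.3,"dx":0,"dy":0,"dz":0,"turn":-0.98},{"gripper":0.3,"dx":0,"dy":0,"dz":0,"turn":-0.98},{"gripper":0.3,"dx":0,"dy":0,"dz":0,"turn":0},{"gripper":0.3,"dx":0,"dy":0,"dz":0,"turn":0}]'
python3 -c "
from h import *
to(.6238,-.239,.176)"
```

```text
clock: 43.73
position: [0.4775, -0.0235, 0.1824]
ee_rot: [2.627, 1.715, 0.01]
contact_force: [0.8, 0.1, 1.8]
width: 0.349
finger_force: 0.0
clock: 44.15
position: [0.4752, -0.0233, 0.1784]
ee_rot: [2.013, 2.41, 0.003]
contact_force: [0.6, -0.5, 0.0]
width: 0.348
finger_force: 0.0
clock: 44.57
position: [0.4749, -0.0233, 0.1781]
ee_rot: [1.572, 2.719, 0.002]
contact_force: [0.1, -0.9, 0.7]
width: 0.353
finger_force: 0.0
units dx,dy,dz [-6.53  0.53  0.06]
turned 1.048
```

```bash
python3 -m inch '[{"gripper":0.3,"dx":-0.4,"dy":0.03,"dz":0,"turn":0},{"gripper":0.3,"dx":-0.75,"dy":0.06,"dz":0,"turn":0},{"gripper":0.3,"dx":-0.75,"dy":0.06,"dz":0,"turn":0},{"gripper":0.3,"dx":-0.75,"dy":0.06,"dz":0,"turn":0},{"gripper":0.3,"dx":-0.75,"dy":0.06,"dz":0,"turn":0}]'
python3 -m inch '[{"gripper":0.3,"dx":-0.75,"dy":0.06,"dz":0,"turn":0},{"gripper":0.3,"dx":-0.75,"dy":0.06,"dz":0,"turn":0},{"gripper":0.3,"dx":-0.75,"dy":0.06,"dz":0,"turn":0},{"gripper":0.3,"dx":-0.7,"dy":0.06,"dz":0,"turn":0},{"gripper":0.3,"dx":-0.18,"dy":0.02,"dz":0,"turn":0}]'
python3 -m inch '[{"gripper":0.3,"dx":0,"dy":0,"dz":0,"turn":0},{"gripper":0.3,"dx":0,"dy":0,"dz":0,"turn":0},{"gripper":0.3,"dx":0,"dy":0,"dz":0,"turn":0}]'
python3 -c "
from h import *
to(.6238,-.239,.116)"
```

```text
clock: 44.98
position: [0.553, -0.1367, 0.1779]
ee_rot: [1.571, 2.719, 0.001]
contact_force: [-0.4, 0.7, -0.8]
width: 0.348
finger_force: 0.0
clock: 45.4
position: [0.6261, -0.2422, 0.1777]
ee_rot: [1.573, 2.716, -0.0]
contact_force: [0.4, 0.7, -0.4]
width: 0.352
finger_force: 0.0
clock: 45.65
position: [0.6231, -0.2376, 0.1773]
ee_rot: [-1.567, -2.721, -0.0]
contact_force: [0.0, -0.0, 0.8]
width: 0.347
finger_force: 0.0
units dx,dy,dz [-0.04 -0.    1.53]
turned 1.045
```

```bash
python3 -m inch '[{"gripper":0.3,"dx":-0.04,"dy":0,"dz":0.4,"turn":0},{"gripper":0.3,"dx":0,"dy":0,"dz":0.7,"turn":0},{"gripper":0.3,"dx":0,"dy":0,"dz":0.4,"turn":0},{"gripper":1,"dx":0,"dy":0,"dz":0,"turn":0},{"gripper":1,"dx":0,"dy":0,"dz":0,"turn":0}]'
python3 -m inch '[{"gripper":1,"dx":0,"dy":0,"dz":0,"turn":0},{"gripper":1,"dx":0,"dy":0,"dz":0,"turn":0},{"gripper":1,"dx":0,"dy":0,"dz":0,"turn":0},{"gripper":1,"dx":0,"dy":0,"dz":0,"turn":0.6},{"gripper":1,"dx":0,"dy":0,"dz":0,"turn":0.9}]'
python3 -m inch '[{"gripper":1,"dx":0,"dy":0,"dz":0,"turn":0.95},{"gripper":1,"dx":0,"dy":0,"dz":0,"turn":0.95},{"gripper":1,"dx":0,"dy":0,"dz":0,"turn":0.95},{"gripper":1,"dx":0,"dy":0,"dz":0,"turn":0.95},{"gripper":1,"dx":0,"dy":0,"dz":0,"turn":0.95}]'
python3 -m inch '[{"gripper":1,"dx":0,"dy":0,"dz":0,"turn":0.95},{"gripper":1,"dx":0,"dy":0,"dz":0,"turn":0.9},{"gripper":1,"dx":0,"dy":0,"dz":0,"turn":0.6},{"gripper":1,"dx":0,"dy":0,"dz":0,"turn":0.3},{"gripper":1,"dx":0,"dy":0,"dz":0,"turn":0}]'
python3 -c "
from h import *
turned();print(r.get_obs()['wrist_torque'])"
```

```text
clock: 46.07
position: [0.6232, -0.2385, 0.1166]
ee_rot: [-1.565, -2.721, 0.0]
contact_force: [0.1, -0.3, 0.5]
width: 0.223
finger_force: 0.0
clock: 46.48
position: [0.624, -0.2406, 0.1192]
ee_rot: [-1.81, -2.568, 0.002]
contact_force: [-6.1, -0.0, 3.9]
width: 0.087
finger_force: 30.0
clock: 46.9
position: [0.6227, -0.2407, 0.1192]
ee_rot: [-2.46, -1.952, 0.005]
contact_force: [-10.1, -0.2, 6.8]
width: 0.085
finger_force: 30.0
clock: 47.32
position: [0.622, -0.2405, 0.1192]
ee_rot: [-2.743, -1.527, 0.007]
contact_force: [-10.4, 1.2, 7.2]
width: 0.081
finger_force: 30.4
turned 2.125
[-0.09060486  1.90099395  0.41865586]
```

```bash
python3 -m inch '[{"gripper":0.3,"dx":0,"dy":0,"dz":0,"turn":-0.2},{"gripper":0.3,"dx":0,"dy":0,"dz":0,"turn":0},{"gripper":0.3,"dx":0,"dy":0,"dz":-0.6,"turn":0},{"gripper":0.3,"dx":0,"dy":0,"dz":-0.9,"turn":0},{"gripper":1,"dx":0,"dy":0,"dz":-0.8,"turn":-0.98}]'
python3 -m inch '[{"gripper":1,"dx":0,"dy":0,"dz":0,"turn":-0.98},{"gripper":1,"dx":0,"dy":0,"dz":0,"turn":-0.98},{"gripper":1,"dx":0,"dy":0,"dz":0,"turn":-0.98},{"gripper":1,"dx":0,"dy":0,"dz":0,"turn":-0.98},{"gripper":1,"dx":0,"dy":0,"dz":0,"turn":-0.98}]'
python3 -m inch '[{"gripper":1,"dx":0,"dy":0,"dz":0,"turn":-0.98},{"gripper":1,"dx":0,"dy":0,"dz":0,"turn":-0.98},{"gripper":1,"dx":0,"dy":0,"dz":0,"turn":-0.98},{"gripper":1,"dx":0,"dy":0,"dz":0,"turn":-0.98},{"gripper":1,"dx":0,"dy":0,"dz":0,"turn":-0.98}]'
python3 -m inch '[{"gripper":1,"dx":0,"dy":0,"dz":0,"turn":-0.98},{"gripper":1,"dx":0,"dy":0,"dz":0,"turn":-0.98},{"gripper":1,"dx":0,"dy":0,"dz":0,"turn":-0.98},{"gripper":1,"dx":0,"dy":0,"dz":0,"turn":-0.98},{"gripper":1,"dx":0,"dy":0,"dz":0,"turn":-0.98}]'
python3 -m inch '[{"gripper":1,"dx":0,"dy":0,"dz":0,"turn":-0.98},{"gripper":1,"dx":0,"dy":0,"dz":0,"turn":-0.8},{"gripper":1,"dx":0,"dy":0,"dz":0,"turn":0},{"gripper":1,"dx":0,"dy":0,"dz":0,"turn":0}]'
python3 -c "
from h import *
obs();to(.45,-.132,.23)
f=cam('wrist');cv2.imwrite('pics/m.png',f['img']);np.save('pics/m.npy',f,allow_pickle=True)
s=cam('scene');cv2.imwrite('pics/ms.png',s['img'])
for th in(1.5,1.8,2.1,2.5):
    p=(.452+.072*np.cos(th),-.132,.1025+.072*np.sin(th)); print(th,pix(f,p),pix(s,p))"
```

```text
clock: 47.73
position: [0.6249, -0.2399, 0.2107]
ee_rot: [-2.629, -1.72, -0.001]
contact_force: [0.7, -0.4, -0.7]
width: 0.297
finger_force: 0.0
clock: 48.15
position: [0.6257, -0.2402, 0.2108]
ee_rot: [2.01, 2.411, 0.002]
contact_force: [-0.2, 0.8, -0.9]
width: 0.002
finger_force: 0.0
clock: 48.57
position: [0.6257, -0.2401, 0.2106]
ee_rot: [1.225, 2.89, 0.001]
contact_force: [0.9, 0.7, 0.2]
width: 0.004
finger_force: 0.0
clock: 48.98
position: [0.6257, -0.2401, 0.2106]
ee_rot: [0.335, 3.121, -0.0]
contact_force: [0.6, 0.3, -0.3]
width: 0.004
finger_force: 0.0
clock: 49.32
position: [0.6254, -0.2402, 0.2103]
ee_rot: [0.014, 3.14, -0.001]
contact_force: [-0.1, 0.4, 0.4]
width: 0.006
finger_force: 0.0
t 49.32 p [ 0.6254 -0.2402  0.2103] rot [ 1.40e-02  3.14e+00 -1.00e-03] q [-0.4   0.27  1.65  0.    1.22 -1.97] F [-0.1  0.4  0.4] w 0.006 ff 0.0
units dx,dy,dz [ 4.41  2.67 -0.5 ]
turned 0.009
1.5 [539.16255234 -97.73318837] [319.87581542 136.31017625]
1.8 [ 542.84756334 -147.55011693] [323.91003587 133.42125647]
2.1 [ 537.3492088  -183.46938521] [327.49536959 132.79475317]
2.5 [ 519.30912825 -200.87888768] [331.05273178 135.3642755 ]
```

```bash
python3 - <<'E'
import cv2,numpy as np
a=cv2.imread("pics/a_scene.png").astype(int);b=cv2.imread("pics/ms.png").astype(int)
for im in(a,b):
    p=im[126:166,308:340]; sat=p.max(2)-p.min(2); print('\n'.join(''.join('#' if s<45 else '.' for s in r) for r in sat[::2]));print()
E
```

```text
................................
................................
................................
............##..................
...........#########............
...........############.........
...........###########..........
..........############..........
..........###########...........
.........##..########...........
.........##........##...........
.........#.........#............
.........#####....##............
........###########.............
######.############.............
###################.............
##################..............
##################..............
#################...............
#################...............

................................
................................
................................
............##..................
...........#########............
...........############.........
..........############..........
..........############..........
..........############..........
.........##..########...........
.........##........##...........
........###........#............
........#######...##............
........############............
........###########.............
#......############.............
##################..............
##################..............
##################..............
#######################.........
```

```bash
python3 -m inch '[{"gripper":1,"dx":0.4,"dy":0.2,"dz":0,"turn":0},{"gripper":1,"dx":0.7,"dy":0.32,"dz":0,"turn":0},{"gripper":1,"dx":0.7,"dy":0.32,"dz":0,"turn":0},{"gripper":1,"dx":0.7,"dy":0.32,"dz":0,"turn":0},{"gripper":1,"dx":0.7,"dy":0.32,"dz":0,"turn":0}]'
python3 -m inch '[{"gripper":1,"dx":0.7,"dy":0.32,"dz":0,"turn":0},{"gripper":1,"dx":0.7,"dy":0.32,"dz":0,"turn":0},{"gripper":1,"dx":0.7,"dy":0.32,"dz":0,"turn":0},{"gripper":1,"dx":0.58,"dy":0.26,"dz":0,"turn":0},{"gripper":1,"dx":0,"dy":0,"dz":0,"turn":0}]'
python3 -m inch '[{"gripper":1,"dx":0,"dy":0,"dz":0,"turn":0},{"gripper":1,"dx":0,"dy":0,"dz":0.5,"turn":0},{"gripper":1,"dx":0,"dy":0,"dz":0.5,"turn":0},{"gripper":1,"dx":0,"dy":0,"dz":0.5,"turn":0},{"gripper":1,"dx":0,"dy":0,"dz":0,"turn":0}]'
python3 -c "
from h import *
obs();to(.441,-.132,.155)"
```

```text
clock: 49.83
position: [0.4959, -0.1797, 0.2095]
ee_rot: [0.012, 3.141, 0.0]
contact_force: [0.2, -0.0, 1.4]
width: 0.005
finger_force: 0.0
clock: 50.25
position: [0.3862, -0.129, 0.2089]
ee_rot: [-0.011, -3.14, -0.002]
contact_force: [0.4, -0.6, -0.1]
width: 0.006
finger_force: 0.0
clock: 50.67
position: [0.3885, -0.1303, 0.1462]
ee_rot: [-0.01, -3.136, -0.003]
contact_force: [-1.5, -0.3, -0.7]
width: 0.004
finger_force: 0.0
t 50.67 p [ 0.3885 -0.1303  0.1462] rot [-1.000e-02 -3.136e+00 -3.000e-03] q [-0.38 -0.17  2.24  0.    1.08 -1.95] F [-1.5 -0.3 -0.7] w 0.004 ff 0.0
units dx,dy,dz [-1.31 -0.03 -0.23]
turned 0.007
```

```bash
python3 -m inch '[{"gripper":1,"dx":-0.35,"dy":0,"dz":-0.08,"turn":0},{"gripper":1,"dx":-0.35,"dy":0,"dz":-0.08,"turn":0},{"gripper":1,"dx":-0.35,"dy":0,"dz":-0.08,"turn":0},{"gripper":1,"dx":-0.3,"dy":0,"dz":0,"turn":0},{"gripper":1,"dx":-0.3,"dy":0,"dz":0,"turn":0}]'
python3 -m inch '[{"gripper":1,"dx":-0.25,"dy":0,"dz":0,"turn":0},{"gripper":1,"dx":-0.25,"dy":0,"dz":0.12,"turn":0},{"gripper":1,"dx":-0.25,"dy":0,"dz":0.16,"turn":0},{"gripper":1,"dx":-0.2,"dy":0,"dz":0.2,"turn":0},{"gripper":1,"dx":-0.2,"dy":0,"dz":0.2,"turn":0}]'
python3 -m inch '[{"gripper":1,"dx":0,"dy":0,"dz":0,"turn":0}]'
```

```text
clock: 51.08
position: [0.4578, -0.1316, 0.1599]
ee_rot: [0.009, 3.141, -0.001]
contact_force: [-1.4, -0.9, -1.1]
width: 0.008
finger_force: 0.4
clock: 51.5
position: [0.5028, -0.1315, 0.1311]
ee_rot: [-0.009, -3.141, -0.0]
contact_force: [-0.4, -0.6, 0.1]
width: 0.004
finger_force: 0.2
clock: 51.58
position: [0.5022, -0.1311, 0.1298]
ee_rot: [-0.008, -3.139, -0.001]
contact_force: [-0.5, -0.7, 0.2]
width: 0.001
finger_force: 0.0
```

```bash
python3 -m inch '[{"gripper":1,"dx":-0.1,"dy":0,"dz":0.2,"turn":0},{"gripper":1,"dx":-0.1,"dy":0,"dz":0.2,"turn":0},{"gripper":1,"dx":-0.05,"dy":0,"dz":0.15,"turn":0},{"gripper":1,"dx":0,"dy":0,"dz":0.08,"turn":0},{"gripper":1,"dx":0,"dy":0,"dz":0,"turn":0}]'
python3 -m inch '[{"gripper":1,"dx":0,"dy":0,"dz":0.05,"turn":0},{"gripper":1,"dx":0,"dy":0,"dz":0,"turn":0}]'
python3 -c "
from h import *
obs()"
```

```text
clock: 52.0
position: [0.5112, -0.1313, 0.1056]
ee_rot: [-0.009, -3.14, -0.001]
contact_force: [0.7, -0.3, 0.0]
width: 0.002
finger_force: 0.0
clock: 52.17
position: [0.5121, -0.1316, 0.105]
ee_rot: [0.009, 3.141, -0.0]
contact_force: [-0.4, 0.0, 0.6]
width: 0.004
finger_force: 0.0
t 52.17 p [ 0.5121 -0.1316  0.105 ] rot [ 0.009  3.141 -0.   ] q [-0.3   0.11  2.05 -0.    0.98 -1.86] F [-0.4  0.   0.6] w 0.004 ff 0.0
```

```bash
python3 -m inch '[{"gripper":1,"dx":0,"dy":0,"dz":0.05,"turn":0},{"gripper":1,"dx":0,"dy":0,"dz":0.03,"turn":0},{"gripper":1,"dx":0,"dy":0,"dz":0,"turn":0},{"gripper":1,"dx":0,"dy":0,"dz":0,"turn":0}]'
```

```text
clock: 52.5
position: [0.5124, -0.1317, 0.1046]
ee_rot: [0.009, 3.141, -0.001]
contact_force: [-6.0, 1.3, 17.3]
width: 0.005
finger_force: 8.5
```

```bash
python3 -m inch '[{"gripper":1,"dx":0,"dy":0,"dz":-0.4,"turn":0},{"gripper":1,"dx":0,"dy":0,"dz":-0.8,"turn":0},{"gripper":1,"dx":-0.4,"dy":0,"dz":-0.8,"turn":0},{"gripper":1,"dx":-0.6,"dy":0,"dz":-0.7,"turn":0},{"gripper":1,"dx":-0.6,"dy":0,"dz":-0.7,"turn":0}]'
python3 -m inch '[{"gripper":1,"dx":-0.6,"dy":0,"dz":-0.4,"turn":0},{"gripper":1,"dx":0,"dy":0,"dz":0,"turn":0},{"gripper":1,"dx":0,"dy":0,"dz":0,"turn":0}]'
python3 - <<'E'
from h import *
f=cam("wrist")["img"]; s=cam("scene")["img"][60:360,150:550]; o=np.zeros((600,640,3),np.uint8); o[:260]=f[:260]; o[260:600,:453]=cv2.resize(s,(453,340)); cv2.imwrite("pics/n.png",o)
E
```

```text
clock: 52.92
position: [0.5763, -0.132, 0.2396]
ee_rot: [0.009, 3.14, -0.001]
contact_force: [0.5, 0.2, -0.1]
width: 0.005
finger_force: 0.0
clock: 53.17
position: [0.6014, -0.1322, 0.255]
ee_rot: [0.008, 3.139, -0.001]
contact_force: [-0.8, 1.0, -0.4]
width: 0.008
finger_force: 0.0
```

View pics/n.png

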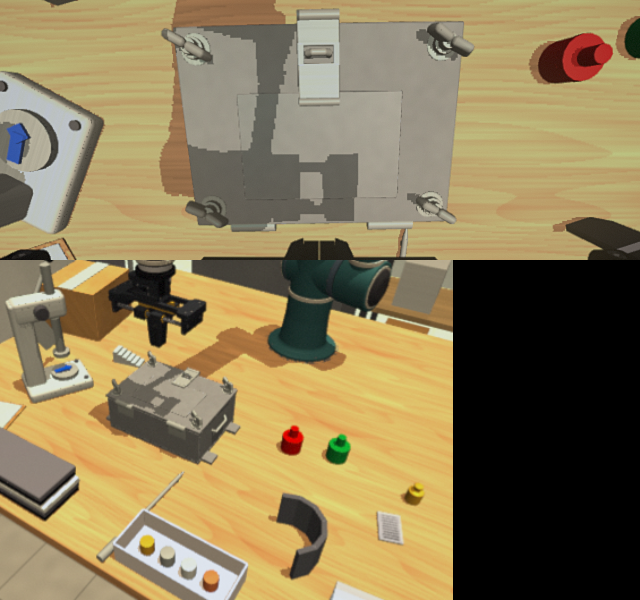

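The hasp lies flat with the staple through its slot at (318,50), all four wings are at the 2.1 rad stop angle, and the bystanders are untouched.

```bash
python3 -c "
from rig import r
print(r.close_job())"
```

```text
the job is handed in; nothing more can be done
None
```

Job handed in at about 53 s: both lead pots were last seen standing upright in the chest before it was shut, the four screws were taken home in cross order over two rounds, and the hasp lies flat over its staple; the hand-in returned no verdict.

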